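Make up an inspection kit and a set-up kit

TASK

Make up the two kits from the stock lying between the trays. The inspection kit goes in the three-compartment tray with the blue end: the yellow memory stick in the compartment next to the blue end, the black loupe in the middle one, the wooden-handled stamp in the last; the set-up kit goes in the two-compartment tray with the yellow end: the aluminium setting block next to the yellow end, the brass weight in the other. Each thing shall rest flat on the floor of its compartment, the same way up as it stands now; leave the tally counter and both rolls of tape where they are.

Things in the scene. Friction and masses are not known exactly. Their poses are not given: they have to be found in the camera images.
- blue_tray: Grey tray, three compartments in a row, 216 x 90 mm plus a blue end plate 14 mm long at its -x end. Fixed to the table. Rims and dividers 3 mm thick, tops 11 mm above the table; floor 3 mm above it. Each compartment 68 mm (x) by 84 mm (y) inside. Origin: middle of the row at table height; x along the row, z up. Compartment centres: x = -71 (by the blue end), 0 and +71 mm, y = 0.
- yellow_tray: Grey tray, two compartments in a row, 145 x 90 mm plus a yellow end plate 14 mm long at its +x end. Fixed to the table. Rims and dividers 3 mm thick, tops 11 mm above the table; floor 3 mm above it. Each compartment 68 mm (x) by 84 mm (y) inside. Origin: middle of the row at table height; x along the row, z up. Compartment centres: x = +35.5 (by the yellow end) and -35.5 mm, y = 0.
- usb_stick_mid (a point): Centre, 4.5 mm above its underside, of a loose yellow memory stick lying flat: 18 (x) x 50 (y) x 9 (z) mm; y is its length, z up. The yellow body, 18 mm wide, runs from y = -11 to +25 mm, the narrower silver plug (12 mm wide, 2 to 7 mm above the underside) from -25 to -11 mm; grasp the body across x at the origin or a little towards +y.
- loupe_mid (a point): Centre, 17 mm above its underside, of a loose black eye loupe standing on its wide end, z up: treat as a cylinder 37 mm across, 34 mm high.
- check_stamp_mid (a point): Centre, 33.5 mm above its underside, of a loose stamp standing on its rubber, z up: black foot 18 to 24 (x) x 34 (y) mm, 14 mm high, with a round upright wooden handle on it, 24 mm across (treat as a cylinder), up to 67 mm; grasp the handle.
- setting_block_mid (a point): Centre, 10 mm above its underside, of a loose aluminium block with two holes in its top: 30 (x) x 40 (y) x 20 (z) mm, z up.
- test_weight_mid (a point): Centre, 25.5 mm above its underside, of a loose brass weight standing upright, z up: treat as a cylinder 29 mm across, 51 mm high, about 200 g.
- counter_mid (a point): Centre, 14 mm above its underside, of a loose round white tally counter, about 44 x 60 x 28 mm. Not part of a kit: stays where it is.
- amber_tape_mid (a point): Centre, 6 mm above its underside, of a loose roll of amber (orange) tape lying flat, 65 mm across, 12 mm high. Not part of a kit: stays where it is.
- green_tape_mid (a point): Centre, 6 mm above its underside, of a loose roll of green tape lying flat, 63 mm across, 12 mm high. Not part of a kit: stays where it is.

How it is judged:
At the end, for the whole second after the job is handed in: Each named thing rests released in its own compartment: centre within 26 mm along and 34 mm across the row of the compartment centre, at resting height within 4 mm, tilted under 0.08 rad, at rest; tally counter and both tapes within 30 mm of their starts (x of usb_stick_mid in the frame of blue_tray between -0.097 and -0.045 m and y of usb_stick_mid in the frame of blue_tray between -0.034 and 0.034 m and z of usb_stick_mid in the frame of blue_tray between 0.0035 and 0.0115 m and angle between each of usb_stick_mid, loupe_mid, check_stamp_mid, setting_block_mid, test_weight_mid's own z axis and vertical below 0.08 rad and linear speed of each of usb_stick, loupe, check_stamp, setting_block, test_weight below 0.02 m/s and x of loupe_mid in the frame of blue_tray between -0.026 and 0.026 m and y of loupe_mid in the frame of blue_tray between -0.034 and 0.034 m and z of loupe_mid in the frame of blue_tray between 0.016 and 0.024 m and x of check_stamp_mid in the frame of blue_tray between 0.045 and 0.097 m and y of check_stamp_mid in the frame of blue_tray between -0.034 and 0.034 m and z of check_stamp_mid in the frame of blue_tray between 0.0325 and 0.0405 m and x of setting_block_mid in the frame of yellow_tray between 0.0095 and 0.0615 m and y of setting_block_mid in the frame of yellow_tray between -0.034 and 0.034 m and z of setting_block_mid in the frame of yellow_tray between 0.009 and 0.017 m and x of test_weight_mid in the frame of yellow_tray between -0.0615 and -0.0095 m and y of test_weight_mid in the frame of yellow_tray between -0.034 and 0.034 m and z of test_weight_mid in the frame of yellow_tray between 0.0245 and 0.0325 m and distance of each of counter_mid, amber_tape_mid, green_tape_mid from where it was at the start of the episode below 0.03 m); the robot touches nothing.
It fails at once if the tally counter is pushed more than 30 mm from its place (distance of counter_mid from where it was at the start of the episode above 0.03 m).
It fails at once if the amber tape is pushed more than 30 mm from its place (distance of amber_tape_mid from where it was at the start of the episode above 0.03 m).
It fails at once if the green tape is pushed more than 30 mm from its place (distance of green_tape_mid from where it was at the start of the episode above 0.03 m).
It also fails if it takes over 128 s, if anything falls off the work surface, if the arm or the gripper's body presses on something with over 40 N, if the wrist force passes 120 N, or if a joint passes its speed limit or range.

ROBOT

A 6-joint arm with a two-finger parallel gripper is mounted at the origin on the work surface; the furniture and walls round the work are solid. World frame = base frame: x ahead of the robot, y to its left, z up, the work surface at z = 0. Lengths are in m, angles in rad, forces in N, time in s.
With the tool pointing down it reaches from about 0.375 to 0.9 m from the base axis. Payload 3.1 kg.
Tool frame: the origin (TCP) lies on the centre line of the jaws, within the pads' length; the fingertips stand robot.tip_reach ahead of it and the grasp point (between the pads) is the TCP (robot.tip_reach is the distance from the TCP to the fingertips, in m); z points along the fingers, y is the direction in which the jaws open and shut (so a half turn about z gives the same grasp; the last joint's range is limited). The gripper opens to 87 mm and grips with 3 to 60 N. Pads are 19 mm wide; open, the fingers measure 117 mm over their backs; the gripper's body (75 mm by 190 mm) begins 51 mm behind the grasp point.
Start: joints at [-1.419, 0.527, 1.433, -0, 1.181, -0.178], TCP at [0.203, -0.591, 0.242] pointing down, gripper open.
Joint ranges: [-3.08, 3.08], [-0.75, 2.2], [0.22, 2.44], [-1.43, 4.57], [0, 2.65], [-2.85, 2.85]. Speed limits (rad/s): [2.79, 2.79, 3.14, 3.14, 3.14, 3.14].

INTERFACE

Orientations are given as a unit quaternion [x, y, z, w].
In Python, from rig import telemetry, viewer, robot gives the robot as it stands. The module is installed in compiled form; this text tells all that it offers.
- The arm moves only by the tool step_arm, never from a script. Its argument "targets" is a list of rows, each an object of numbers: "dx", "dy", "dz": the shift along the tool's x, y, z in m; "rx", "ry", "rz": the turn, a rotation vector about the tool's x, y, z in degrees. In form: [{"dx": .., "dy": .., "dz": .., "rx": .., "ry": .., "rz": ..}, ...]. A call has exactly 5 rows; each row is the pose to reach, as a shift and turn from the pose measured when the call began, along the tool's axes at that moment; what a row does not reach only later rows make up. A row lasts 1/8 s, in which the tool goes at most 62.5 mm and 10.7 degrees, less where a joint would pass 70% of its speed; a pose out of reach is approached as far as the arm can. A call with a gripper value outside its range is refused whole. "gripper" is the opening, from 0 (shut) to 1 (fully open), set as the call begins (left out, the last holds). The fingers move at their own pace and stop on an object; "force" is the grip in N (left out, the last holds). Time passes only in rows, so rows that repeat a pose let the fingers close, or fill a call up. It gives the time, the measured TCP pose, the force and the opening at its end, in the units of the state.
- telemetry.get_obs(): the state, without advancing time (a new reading comes with each control period).
- viewer.camera(name): name is "scene" or "top" or "wrist"; returns a dict with "img" (420x560x3 uint8, blue, green, red), "depth" (420x560 float32, m along the optical axis (not along the pixel's ray), 0 where there is no reading), "K" (3x3 intrinsics, pixels), "R" (3x3) and "t" (3): a world point X has camera coordinates R X + t. Camera axes: x right, y down, z forward; pixel columns grow to the right and rows downward; lengths in m; the calibration is good to about 2 mm. The wrist camera is an equidistant fisheye: a pixel r from the principal point sees the ray r / f radians off the axis. A picture is of the moment at which its call begins.
- robot.hand_in(): hands the job in, once; it reports no verdict.
The state is a dict: "time": time; "q": joint angles; "joint_velocities": joint speeds; "joint_torque": joint torques, N m; "position": TCP position; "tool_rot": TCP orientation; "ft_force": force on the tool from outside, world axes, zero at the start; "moment": the same for the moment, N m; "grip_width": finger opening in m.
Only numpy, scipy, OpenCV 4.12 (cv2) and the standard library are available. Lean on these libraries where they do the work, as an engineer would, in place of code of your own. Each camera call takes 0.05 s, during which the arm holds its last target.

## Working session

There is one attempt and no reset: what is moved stays moved. The work goes in short steps, Python scripts to look and compute and a tool call to move; the robot and the scene stay as the last step left them, time stands still between calls to the robot, and variables do not carry over. Pictures are saved under pics/ and viewed, and the job is handed in when it is done.

Besides the shell and the picture viewer there is one more tool, called after "Request:" as name([rows], argument=value, ...), one row to a line, values as JSON. step_arm: Moves the arm, as the interface text tells. Its arguments: {"type":"object","properties":{"targets":{"type":"array"},"gripper":{"type":"number"},"force":{"type":"number"}},"required":["targets"]}

```bash
mkdir -p pics; python3 - <<'E'
from rig import telemetry, viewer, robot
import cv2
o=telemetry.get_obs()
for k,v in o.items(): print(k,v)
print(robot.tip_reach)
for n in("scene","top","wrist"):
    c=viewer.camera(n); cv2.imwrite(f"pics/{n}0.png",c["img"]); print(n,c["K"],c["R"],c["t"])
E
```

```text
time 0.0
q [-1.41849628e+00  5.28456069e-01  1.43393961e+00  6.31241755e-06
  1.18137756e+00 -1.78524607e-01]
joint_velocities [ 1.74535173e-03  3.26749294e-04  1.47016815e-05 -4.67133494e-04
  3.56255621e-04 -3.12527162e-04]
joint_torque [-2.66900643e-04 -4.40039098e+01 -1.76590419e+01  6.32768590e-02
  5.80664689e-02 -1.61919024e-04]
position [ 0.20292033 -0.59039384  0.24056593]
tool_rot [ 9.86350157e-01  1.64657761e-01  1.72141690e-05 -1.09016155e-03]
ft_force [0.05070871 0.60230204 0.64532527]
moment [ 0.01734032 -0.00456657 -0.01086658]
grip_width 0.08694061528419889
0.019
scene [[447.24077112   0.         282.82898862]
 [  0.         447.24077112 213.69537654]
 [  0.           0.           1.        ]] [[-0.55583831 -0.83128855 -0.00176806]
 [-0.60626049  0.40682742 -0.68332983]
 [ 0.56876356 -0.37874899 -0.73010767]] [0.31270565 0.34666701 0.60250573]
top [[513.98508228   0.         278.48733577]
 [  0.         513.98508228 207.95286686]
 [  0.           0.           1.        ]] [[-0.03671767 -0.99931864 -0.00374959]
 [-0.97683499  0.03668262 -0.21082645]
 [ 0.21082034 -0.00407832 -0.97751632]] [0.02220711 0.53967283 1.18718926]
wrist [[325.1922621    0.         283.60416461]
 [  0.         325.1922621  209.29103261]
 [  0.           0.           1.        ]] [[ 0.32397033 -0.94606589 -0.00159912]
 [-0.91503073 -0.31377116  0.25350823]
 [-0.24033725 -0.0806659  -0.96733191]] [-0.6240632  -0.02917765  0.3889104 ]
```

View pics/top0.png

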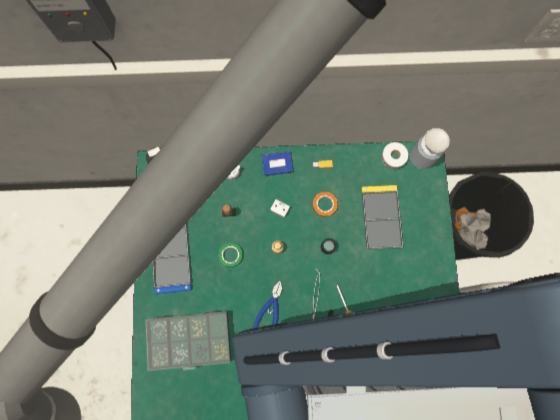

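View pics/scene0.png

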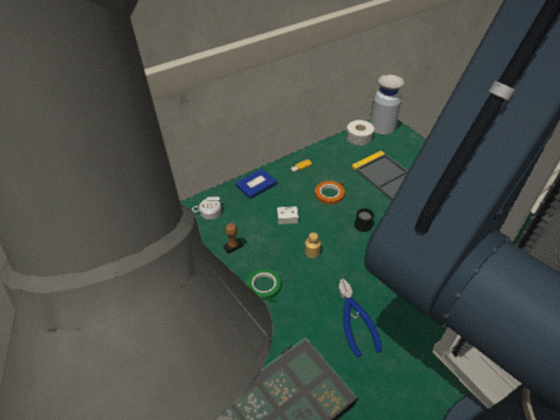

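The top view shows the yellow tray at (382,217), the blue tray at (172,255) half hidden by a grey tube, the stick (322,164), loupe (329,246), stamp (228,211), block (280,208), weight (278,246), tapes (325,204) and (231,255), and the counter about (234,172). I'll measure these next.

```bash
cat > h.py <<'E'
import numpy as np,cv2
from rig import telemetry, viewer, robot
def ray(c,u,v,fish=False):
    K=c["K"];x=(u-K[0,2])/K[0,0];y=(v-K[1,2])/K[1,1]
    if fish:
        r=np.hypot(x,y);d=np.array([x/r*np.sin(r),y/r*np.sin(r),np.cos(r)]) if r>1e-9 else np.array([0,0,1.])
    else: d=np.array([x,y,1.])
    return -c["R"].T@c["t"], c["R"].T@d
def plane(c,u,v,z,fish=False):
    o,d=ray(c,u,v,fish);return o+d*(z-o[2])/d[2]
def cloud(c):
    K=c["K"];v,u=np.mgrid[:420,:560];D=c["depth"]
    P=np.stack([(u-K[0,2])/K[0,0]*D,(v-K[1,2])/K[1,1]*D,D],-1)
    return (P-c["t"])@c["R"]
def proj(c,X): 
    p=c["R"]@np.asarray(X)+c["t"];p=c["K"]@p;return p[:2]/p[2]
E
python3 - <<'E'
from h import *
c=viewer.camera("top");P=cloud(c)
for u,v in [(172,255),(200,150),(150,200),(100,240),(300,60),(382,217),(322,164),(329,246),(228,211),(280,208),(278,246),(430,140),(395,155),(400,310)]:
    print(u,v,P[v,u].round(3))
cv2.imwrite("pics/topc.png",cv2.resize(c["img"][130:310,130:410],None,fx=2.8,fy=2.8,interpolation=cv2.INTER_CUBIC))
s=viewer.camera("scene");Q=cloud(s)
for u,v in [(70,50),(150,200),(230,300),(100,350)]: print(u,v,Q[v,u].round(3))
E
```

```text
172 255 [0.442 0.27  0.008]
200 150 [0.413 0.067 0.88 ]
150 200 [0.381 0.115 0.847]
100 240 [0.354 0.169 0.81 ]
300 60 [ 0.463 -0.014  0.928]
382 217 [ 0.519 -0.258  0.003]
322 164 [ 0.661 -0.114  0.012]
329 246 [ 0.446 -0.117  0.031]
228 211 [0.537 0.124 0.059]
280 208 [ 0.548 -0.002  0.019]
278 246 [0.449 0.007 0.05 ]
430 140 [ 0.676 -0.36   0.123]
395 155 [ 0.681 -0.305  0.001]
400 310 [ 0.283 -0.13   0.674]
70 50 [0.165 0.332 0.621]
150 200 [0.148 0.327 0.577]
230 300 [0.127 0.313 0.534]
100 350 [0.125 0.359 0.55 ]
```

View pics/topc.png

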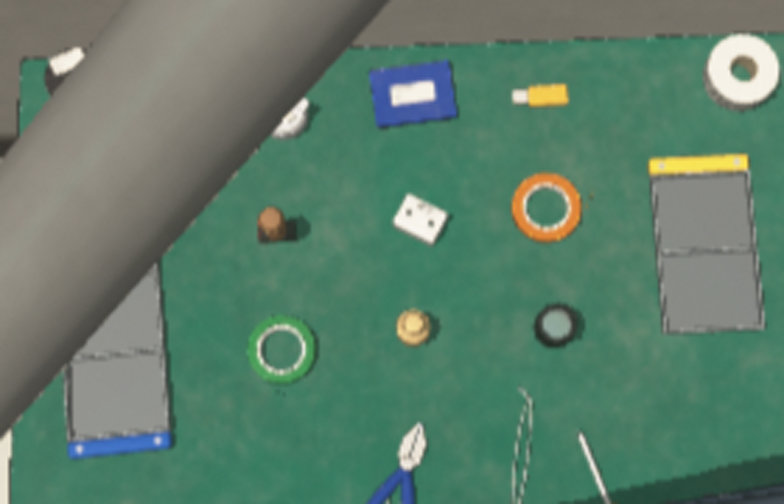

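View pics/wrist0.png

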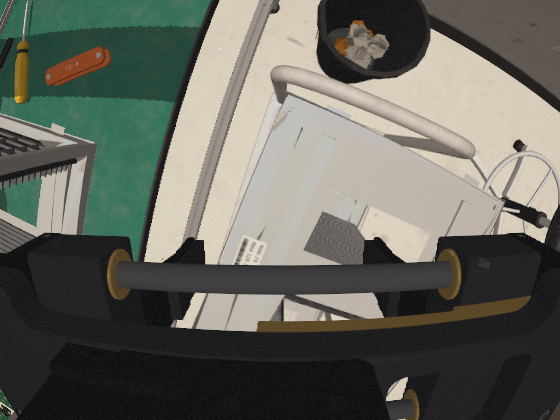

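```bash
python3 - <<'E'
from h import *
from scipy.optimize import least_squares
t=viewer.camera("top");s=viewer.camera("scene")
P=cloud(t);Q=cloud(s)
print("cams",(-t["R"].T@t["t"]).round(3),(-s["R"].T@s["t"]).round(3))
def tube(c,C,m):
    g=c["img"].astype(int); gray=(abs(g[...,0]-g[...,2])<25)
    return C[m&gray&(c["depth"]>0)]
mt=(P[...,2]>0.3)&(np.arange(560)[None]<390)&(np.arange(420)[:,None]<330)
ms=(Q[...,2]>0.3)&(np.arange(560)[None]<290)
A=tube(t,P,mt);B=tube(s,Q,ms);print(len(A),len(B))
for n,X in(("t",A),("s",B)):
    print(n,X.min(0),X.max(0))
def fit(X):
    X=X[::max(1,len(X)//3000)];m=X.mean(0);d=np.linalg.svd(X-m,full_matrices=False)[2][0]
    f=lambda p:(lambda a:np.linalg.norm(np.cross(X-p[:3],a),axis=1)-p[6])(p[3:6]/np.linalg.norm(p[3:6]))
    r=least_squares(f,np.r_[m-[0,0,.05],d,.06],loss='soft_l1',f_scale=.003);p=r.x
    print(p[:3].round(3),(p[3:6]/np.linalg.norm(p[3:6])).round(3),p[6].round(3),np.abs(f(p)).mean())
fit(A);fit(B)
# robot points
mr=(P[...,2]>0.05)&(np.arange(560)[None]>235)&(np.arange(420)[:,None]>275)
H=P[mr];
for v in range(280,420,20):
    for u in range(240,560,45): print(P[v,u].round(2),end=' ')
    print()
print()
for v in range(40,420,60):
    for u in range(380,560,30): print(Q[v,u].round(2),end=' ')
    print()
E
```

```text
cams [0.278 0.007 1.274] [0.041 0.347 0.677]
44912 85067
t [ 0.26092489 -0.24028047  0.3000071 ] [0.84547167 0.56864851 0.95945732]
s [ 0.09506873 -0.19374457  0.3000197 ] [0.84639155 0.3988782  0.63491242]
[ 0.66  -0.358  0.739] [ 0.207 -0.906  0.369] 0.336 0.012311149973449176
[-65.312  26.232  20.156] [-0.896  0.355  0.268] 0.062 0.012381302209925522
[0.37 0.1  0.  ] [ 0.37 -0.01 -0.  ] [ 0.37 -0.12  0.01] [ 0.36 -0.23 -0.  ] [ 0.36 -0.34  0.  ] [ 0.4  -0.72 -0.77] [ 0.39 -0.9  -0.77] [ 0.3  -0.23  0.82] 
[0.33 0.1  0.  ] [ 0.32 -0.01  0.  ] [ 0.32 -0.12 -0.  ] [ 0.31 -0.22  0.  ] [ 0.29 -0.17  0.62] [ 0.29 -0.18  0.75] [ 0.29 -0.2   0.8 ] [ 0.28 -0.23  0.83] 
[ 0.28  0.11 -0.  ] [ 0.27 -0.    0.01] [ 0.27 -0.06  0.56] [ 0.27 -0.11  0.64] [ 0.27 -0.15  0.7 ] [ 0.27 -0.18  0.75] [ 0.27 -0.2   0.79] [ 0.27 -0.23  0.82] 
[0.24 0.08 0.32] [0.25 0.   0.46] [ 0.25 -0.06  0.55] [ 0.25 -0.11  0.63] [ 0.25 -0.14  0.69] [ 0.25 -0.17  0.76] [ 0.25 -0.2   0.79] [ 0.25 -0.23  0.82] 
[0.21 0.08 0.31] [0.22 0.   0.48] [ 0.22 -0.06  0.57] [ 0.22 -0.11  0.62] [ 0.23 -0.14  0.69] [ 0.23 -0.18  0.74
[... 427 characters left out ...]
 0.02] [ 0.25 -0.02  0.49] [ 0.22 -0.01  0.51] 
[ 0.67 -0.35  0.1 ] [ 0.84 -0.67 -0.11] [ 0.85 -0.83 -0.17] [0.24 0.   0.45] [0.22 0.01 0.46] [ 0.2  -0.01  0.46] 
[ 0.58 -0.28  0.01] [ 0.54 -0.34  0.01] [0.24 0.03 0.4 ] [0.21 0.02 0.41] [0.19 0.01 0.42] [ 0.18 -0.02  0.41] 
[0.25 0.08 0.32] [0.23 0.07 0.34] [0.2  0.06 0.35] [0.18 0.05 0.37] [ 0.18 -0.02  0.32] [ 0.16 -0.05  0.32] 
[0.23 0.09 0.24] [0.19 0.09 0.29] [0.17 0.08 0.31] [0.15 0.06 0.32] [0.13 0.04 0.33] [0.11 0.02 0.33] 
[0.24 0.02 0.  ] [ 0.22 -0.02  0.  ] [ 0.18 -0.03  0.05] [0.12 0.07 0.26] [0.09 0.07 0.29] [0.08 0.06 0.31] 
[0.17 0.09 0.  ] [0.15 0.05 0.  ] [0.12 0.01 0.  ] [ 0.1  -0.02  0.02] [0.07 0.   0.1 ] [0.05 0.04 0.21]
```

```bash
python3 - <<'E'
from h import *
from scipy.optimize import least_squares
t=viewer.camera("top");s=viewer.camera("scene")
P=cloud(t);Q=cloud(s)
u=np.arange(560)[None];v=np.arange(420)[:,None]
A=P[(P[...,2]>0.3)&(P[...,0]<.7)&(t["depth"]>0)&(u<385)&(v<400)&((u<200)|(v<270))]
B=Q[(Q[...,2]>0.3)&(Q[...,0]<.7)&(s["depth"]>0)&(u<290)]
for n,X in(("t",A),("s",B)): print(n,len(X),X.min(0),X.max(0))
def fit(X,init):
    X=X[::max(1,len(X)//4000)]
    def f(p):
        a=p[3:6]/np.linalg.norm(p[3:6]);return np.linalg.norm(np.cross(X-p[:3],a),axis=1)-p[6]
    r=least_squares(f,init,loss='soft_l1',f_scale=.003);p=r.x;a=p[3:6]/np.linalg.norm(p[3:6])
    print(p[:3].round(3),a.round(3),p[6].round(3),np.median(np.abs(f(p))))
m=A.mean(0);fit(A,np.r_[m-[0,0,.03],.45,-.75,.48,.03])
for n,X in(("s",B),): 
    m=X.mean(0);fit(X,np.r_[m+[.03,-.03,-.03],0.3,0,.9,.05]);fit(X,np.r_[m+[.03,-.03,-.03],.45,-.75,.48,.05])
for vv in range(5,330,40): print([tuple(P[vv,uu].round(2).tolist()) for uu in range(0,400,40) if P[vv,uu,2]>.3])
print()
for vv in range(5,420,50): print([tuple(Q[vv,uu].round(2).tolist()) for uu in range(0,300,50) if Q[vv,uu,2]>.3])
E
```

```text
t 34546 [ 0.17524737 -0.07689415  0.48325326] [0.51003187 0.36120829 0.95998272]
s 81857 [0.09523131 0.29386822 0.50180696] [0.18682241 0.39874804 0.63499972]
[ 0.952 -0.583  1.354] [ 0.54  -0.665  0.516] 0.032 0.0005697781815146297
[0.867 0.237 1.633] [ 0.541 -0.081  0.837] 0.039 0.0030267109552959345
[0.215 0.335 0.624] [ 0.541 -0.081  0.837] 0.039 0.003026713020681228
[(0.84, 0.48, 0.46), (0.8, 0.38, 0.52), (0.8, 0.32, 0.51), (0.84, 0.28, 0.44), (0.84, 0.2, 0.44), (0.84, 0.13, 0.44), (0.84, 0.06, 0.43), (0.5, -0.0, 0.94), (0.49, -0.03, 0.95), (0.49, -0.06, 0.96)]
[(0.84, 0.56, 0.32), (0.84, 0.48, 0.32), (0.84, 0.4, 0.32), (0.84, 0.32, 0.31), (0.84, 0.24, 0.3), (0.84, 0.15, 0.3), (0.47, 0.0, 0.93), (0.47, -0.03, 0.93)]
[(0.45, 0.03, 0.91), (0.45, 0.0, 0.92)]
[(0.43, 0.07, 0.89), (0.43, 0.03, 0.89)]
[(0.41, 0.1, 0.86), (0.4, 0.07, 0.87)]
[(0.38, 0.15, 0.83), (0.38, 0.11, 0.85), (0.38, 0.07, 0.83)]
[(0.35, 0.15, 0.82), (0.35, 0.12, 0.81)]
[(0.32, 0.2, 0.78), (0.31, 0.16, 0.78)]
[(0.28, 0.25, 0.75), (0.28, 0.21, 0.75), (0.27, 0.01, 0.38), (0.27, -0.05, 0.54), (0.27, -0.09, 0.61)]

[(0.17, 0.34, 0.63), (0.17, 0.33, 0.63), (0.17, 0.32, 0.63), (0.84, 0.09, 0.35), (0.84, -0.0, 0.33), (0.84, -0.11, 0.31)]
[(0.17, 0.35, 0.62), (0.16, 0.34, 0.62), (0.17, 0.32, 0.62)]
[(0.16, 0.35, 0.61), (0.16, 0.34, 0.61), (0.16, 0.33, 0.61), (0.17, 0.31, 0.6)]
[(0.16, 0.36, 0.6), (0.16, 0.35, 0.6), (0.15, 0.34, 0.6), (0.16, 0.32, 0.59)]
[(0.16, 0.36, 0.59), (0.15, 0.35, 0.59), (0.15, 0.34, 0.58), (0.15, 0.33, 0.58)]
[(0.15, 0.36, 0.57), (0.14, 0.35, 0.57), (0.14, 0.33, 0.57), (0.14, 0.32, 0.55)]
[(0.14, 0.37, 0.56), (0.13, 0.35, 0.56), (0.13, 0.34, 0.55), (0.13, 0.33, 0.54), (0.13, 0.31, 0.52)]
[(0.13, 0.37, 0.55), (0.12, 0.36, 0.55), (0.12, 0.35, 0.54), (0.11, 0.33, 0.54), (0.11, 0.32, 0.52)]
[(0.14, 0.4, 0.52), (0.12, 0.38, 0.54), (0.11, 0.37, 0.54), (0.11, 0.35, 0.54), (0.1, 0.34, 0.53)]
```

```bash
cat > meas.py <<'E'
from h import *
c=viewer.camera("top");P=cloud(c);hsv=cv2.cvtColor(c["img"],cv2.COLOR_BGR2HSV)
def comp(lo,hi,box,name,z,rect=False):
    m=cv2.inRange(hsv,lo,hi);b=np.zeros_like(m);b[box[1]:box[3],box[0]:box[2]]=255;m&=b
    n,l,st,ce=cv2.connectedComponentsWithStats(m)
    i=1+np.argmax(st[1:,4]);k=(l==i)
    zz=np.median(P[...,2][k&(c["depth"]>0)])
    X=plane(c,*ce[i],z);out=[name,st[i].tolist(),ce[i].round(1).tolist(),"zmed",round(float(zz),4),X[:2].round(4).tolist()]
    cn=max(cv2.findContours(k.astype(np.uint8),0,cv2.CHAIN_APPROX_NONE)[0],key=cv2.contourArea)[:,0].astype(float)
    W=np.array([plane(c,u,v,z)[:2] for u,v in cn],np.float32)*1000
    (cx,cy),(w,h),a=cv2.minAreaRect(W);out+=["rect",round(cx,1),round(cy,1),round(w,1),round(h,1),round(a,1)]
    print(*out);return k
if __name__=="__main__":
    comp((20,100,120),(35,255,255),(355,180,405,198),"yplate",.011)
    comp((105,120,60),(125,255,255),(145,280,200,296),"bplate",.011)
    comp((15,120,120),(35,255,255),(310,155,340,172),"usb",.009)
    comp((0,0,0),(180,255,70),(315,235,345,260),"loupe",.034)
    comp((0,0,150),(180,90,255),(265,195,295,222),"block",.020)
    comp((10,60,100),(30,255,255),(265,232,290,258),"weight",.04)
    comp((3,60,60),(20,255,200),(215,195,240,222),"stamp",.06)
    comp((0,100,150),(18,255,255),(305,185,345,222),"amber",.012)
    comp((40,130,100),(75,255,255),(210,235,250,275),"green",.012)
    # tray edges: depth map
    im=c["img"];D=P[...,2]
    for box,n in(((145,215,200,296),"b"),((355,180,410,255),"y")):
        cv2.imwrite(f"pics/tray_{n}.png",cv2.resize(im[box[1]:box[3],box[0]:box[2]],None,fx=8,fy=8,interpolation=cv2.INTER_NEAREST))
E
python3 meas.py
```

```text
yplate [361, 185, 37, 8, 204] [378.6, 188.1] zmed 0.011 [0.5919, -0.2535] rect 591.6 -254.1 15.8 91.2 0.6
bplate [154, 284, 37, 10, 184] [172.4, 288.6] zmed 0.0116 [0.3592, 0.2673] rect 359.1 268.2 13.4 88.1 4.2
usb [319, 160, 14, 8, 98] [325.4, 163.8] zmed 0.0084 [0.6619, -0.1226] rect 662.7 -122.8 33.6 18.7 87.8
loupe [321, 239, 16, 15, 70] [327.9, 247.0] zmed 0.031 [0.4438, -0.1143] rect 446.2 -115.9 32.4 36.6 42.2
block [270, 199, 20, 18, 211] [279.4, 207.4] zmed 0.0196 [0.5495, -0.0003] rect 549.4 -0.5 41.4 33.0 60.7
weight [272, 241, 11, 12, 115] [277.0, 246.5] zmed 0.0343 [0.4487, 0.0091] rect 448.8 9.2 24.2 26.8 87.9
stamp [222, 204, 10, 12, 92] [226.6, 209.6] zmed 0.0599 [0.5401, 0.1277] rect 540.5 127.8 21.8 27.3 89.0
amber [313, 192, 24, 24, 242] [324.6, 203.5] zmed 0.0119 [0.557, -0.1144] rect 557.2 -114.2 58.1 59.3 87.8
green [218, 243, 13, 18, 45] [221.7, 250.6] zmed 0.0125 [0.4476, 0.146] rect 449.2 143.8 17.8 47.2 59.6
```

View pics/tray_b.png

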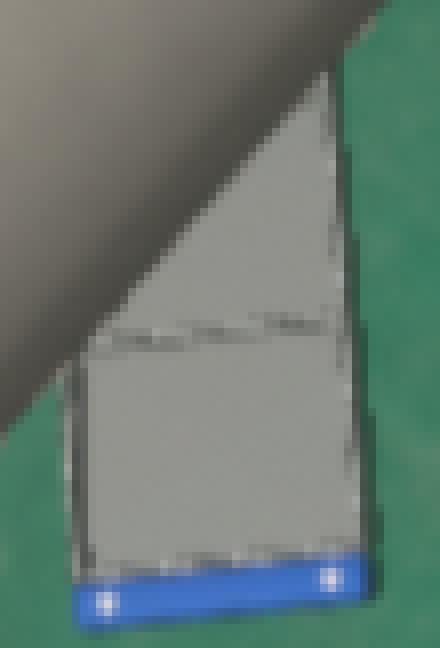

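View pics/tray_y.png

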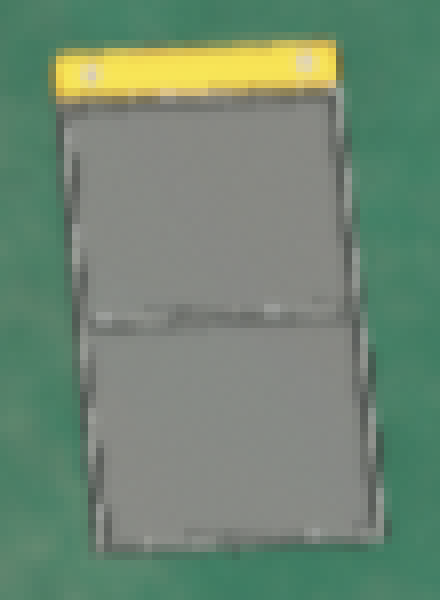

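```bash
python3 - <<'E'
from h import *
c=viewer.camera("top")
g=lambda u,v,z=.011: plane(c,u,v,z)[:2]
Y=np.array([g(366.9,248.75),g(403.4,247.5),g(397.5,185),g(361.9,186.25)])
print("Y",Y.round(4).tolist())
xd=(Y[2]+Y[3]-Y[0]-Y[1])/2; print(np.linalg.norm(xd),np.degrees(np.arctan2(xd[1],xd[0])), np.linalg.norm(Y[0]-Y[1]))
xd/=np.linalg.norm(xd); ctr=Y.mean(0)-.007*xd; print("ctr",ctr, "comp +",ctr+.0355*xd,"-",ctr-.0355*xd)
B=np.array([g(154.75,293.75),g(191.25,289.75),g(191.25,284.4),g(186.9,222.5)])
print("B",B.round(4).tolist())
bl=B[0]-B[1];e=B[3]-B[2]
print(np.linalg.norm(bl),np.degrees(np.arctan2(bl[1],bl[0]))-90,np.degrees(np.arctan2(e[1],e[0])))
E
```

```text
Y [[0.4389, -0.2125], [0.4387, -0.3028], [0.5984, -0.3019], [0.5985, -0.2115]]
0.1596285412526088 0.35162912372971467 0.09030504549216403
ctr [ 0.51161885 -0.25723126] comp + [ 0.54711818 -0.2570134 ] - [ 0.47611952 -0.25744913]
B [[0.3484, 0.3102], [0.3547, 0.2215], [0.3676, 0.2215], [0.5216, 0.2322]]
0.08890031060346422 4.0901779951561394 3.9888403709328637
```

```bash
cat > go.py <<'E'
import sys,json
from h import *
from scipy.spatial.transform import Rotation as Rn
# go.py x y z jawdeg : needed tool-frame move
o=telemetry.get_obs();p=np.array(o["position"]);R=Rn.from_quat(o["tool_rot"])
open("log.jsonl","a").write(json.dumps([list(map(float,o["q"])),p.tolist(),list(map(float,o["tool_rot"]))])+"\n")
y=R.apply([0,1,0]);cur=np.degrees(np.arctan2(y[1],y[0]))
print("t %.2f pos"%o["time"],p.round(4),"jaw %.1f"%cur,"grip %.4f"%o["grip_width"],"F",np.round(o["ft_force"],1),"q",np.round(o["q"],2))
if len(sys.argv)>4:
    x,yy,z,j=map(float,sys.argv[1:5])
    j=j+180*round((cur-j)/180)
    a=np.radians(j);Y=np.array([np.cos(a),np.sin(a),0]);Z=np.array([0,0,-1.]);X=np.cross(Y,Z)
    T=Rn.from_matrix(np.stack([X,Y,Z],1))
    d=R.inv().apply(np.array([x,yy,z])-p);rv=(R.inv()*T).as_rotvec(degrees=True)
    print("d",d.round(4),"r",rv.round(1),"len %.3f"%np.linalg.norm(d))
E
python3 go.py 0.549 -0.001 0.20 -29.3
```

```text
t 0.55 pos [ 0.203  -0.5911  0.2416] jaw -71.0 grip 0.0870 F [-1.1  0.1 -0.3] q [-1.42  0.53  1.43  0.    1.18 -0.18]
d [ 0.5189 -0.4457  0.0416] r [  0.   -0.  -41.7] len 0.685
```

Request:
step_arm([
  {"dx":0.05,"dy":-0.04,"dz":0.004,"rz":-4},
  {"dx":0.1,"dy":-0.086,"dz":0.008,"rz":-8},
  {"dx":0.15,"dy":-0.129,"dz":0.012,"rz":-12},
  {"dx":0.2,"dy":-0.172,"dz":0.016,"rz":-16},
  {"dx":0.25,"dy":-0.215,"dz":0.02,"rz":-20},
])

```text
invalid input
```

```bash
python3 go.py 0.549 -0.001 0.20 -29.3
```

```text
t 0.55 pos [ 0.203  -0.5911  0.2416] jaw -71.0 grip 0.0870 F [-1.1  0.1 -0.3] q [-1.42  0.53  1.43  0.    1.18 -0.18]
d [ 0.5189 -0.4457  0.0416] r [  0.   -0.  -41.7] len 0.685
```

Rows apparently need all six keys.

Request:
step_arm([
  {"dx":0.05,"dy":-0.04,"dz":0.004,"rx":0,"ry":0,"rz":-4},
  {"dx":0.1,"dy":-0.086,"dz":0.008,"rx":0,"ry":0,"rz":-8},
  {"dx":0.15,"dy":-0.129,"dz":0.012,"rx":0,"ry":0,"rz":-12},
  {"dx":0.2,"dy":-0.172,"dz":0.016,"rx":0,"ry":0,"rz":-16},
  {"dx":0.25,"dy":-0.215,"dz":0.02,"rx":0,"ry":0,"rz":-20},
])

```text
time: 1.18
position: [0.3615, -0.3205, 0.2229]
tool_rot: [0.943, 0.334, 0.0, 0.001]
ft_force: [0.8, -0.1, 0.3]
grip_width: 0.0871
```

```bash
python3 go.py 0.549 -0.001 0.20 -29.3
```

```text
t 1.18 pos [ 0.3615 -0.3205  0.2229] jaw -51.0 grip 0.0871 F [ 0.8 -0.1  0.3] q [-0.96  0.36  1.8   0.    0.97 -0.07]
d [ 0.3469 -0.13    0.0228] r [  0.1   0.  -21.7] len 0.371
```

Request:
step_arm([
  {"dx":0.06,"dy":-0.022,"dz":0.004,"rx":0,"ry":0,"rz":-4},
  {"dx":0.12,"dy":-0.044,"dz":0.008,"rx":0,"ry":0,"rz":-8},
  {"dx":0.18,"dy":-0.066,"dz":0.012,"rx":0,"ry":0,"rz":-12},
  {"dx":0.24,"dy":-0.088,"dz":0.016,"rx":0,"ry":0,"rz":-16},
  {"dx":0.29,"dy":-0.11,"dz":0.02,"rx":0,"ry":0,"rz":-20},
])

```text
time: 1.8
position: [0.5189, -0.0508, 0.2031]
tool_rot: [0.87, 0.494, 0.001, 0.001]
ft_force: [1.5, -0.9, -0.4]
grip_width: 0.0871
```

```bash
python3 go.py 0.549 -0.001 0.20 -29.3
python3 - <<'E'
from h import *
for n in("top","wrist","scene"): cv2.imwrite(f"pics/{n}1.png",viewer.camera(n)["img"])
E
```

```text
t 1.80 pos [ 0.5189 -0.0508  0.2031] jaw -30.8 grip 0.0871 F [ 1.5 -0.9 -0.4] q [-0.31  0.44  1.73 -0.    0.96  0.23]
d [0.0582 0.0003 0.0031] r [ 0.2  0.  -1.5] len 0.058
```

View pics/top1.png

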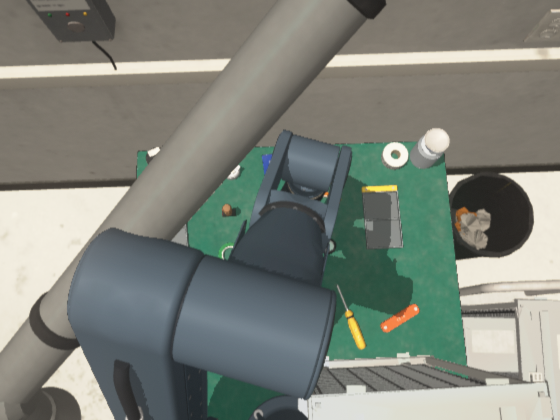

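View pics/wrist1.png

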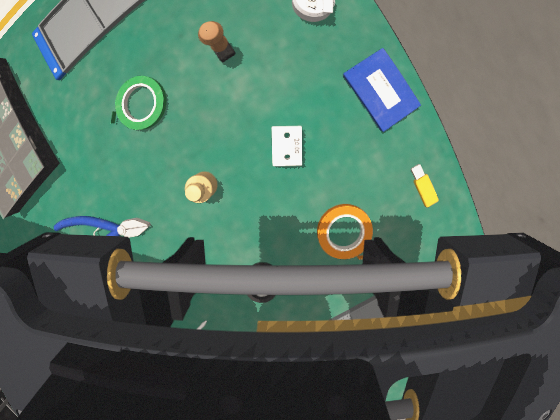

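View pics/scene1.png

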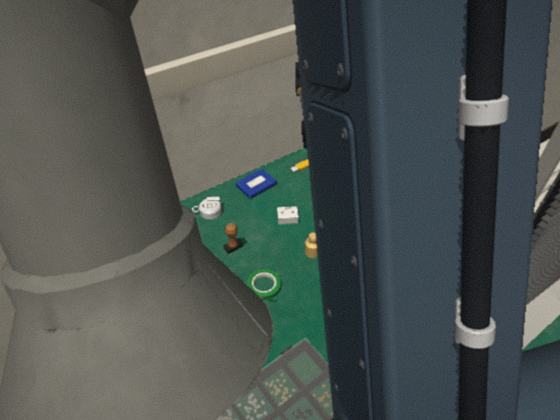

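```bash
cat > clear.py <<'E'
from h import *
from scipy.spatial import cKDTree
t=viewer.camera("top");s=viewer.camera("scene")
P=cloud(t);Q=cloud(s);q=telemetry.get_obs()["q"]
def isblue(c):
    g=c["img"].astype(int);return (g[...,0]-g[...,2]>8)
a0=np.array([.952,-.583,1.354]);d=np.array([.54,-.665,.516]);d/=np.linalg.norm(d)
u=np.arange(560)[None]
Bp=np.vstack([P[isblue(t)&(P[...,2]>.3)&(P[...,0]<.75)],Q[(u>295)&(s["depth"]<1.0)&(Q[...,2]>.25)&(Q[...,0]<.6)]])
L=Q[(u<280)&(s["depth"]<.3)&(s["depth"]>0)]
tl=np.arange(-1.75,0.3,.004)
ang=np.arange(0,6.28,.3);e1=np.cross(d,[0,0,1.]);e1/=np.linalg.norm(e1);e2=np.cross(d,e1)
cyl=np.vstack([a0+tt*d+.032*(np.cos(g)*e1+np.sin(g)*e2) for tt in tl for g in ang])
T=cKDTree(np.vstack([cyl,L[::20]]))
X=Bp[::5]
print(len(Bp),Bp.min(0).round(3),Bp.max(0).round(3),"q1",q[0].round(3))
for dq in np.arange(0,1.0,.1):
    c,s_=np.cos(dq),np.sin(dq);Y=X@np.array([[c,s_,0],[-s_,c,0],[0,0,1]])
    D,i=T.query(Y);k=D.argmin()
    ax=np.linalg.norm(np.cross(Y-a0,d),axis=1).min()
    print("q1=%.2f min %.3f axis %.3f"%(q[0]+dq,D[k],ax),Y[k].round(3),T.data[i[k]].round(3))
E
python3 clear.py
```

```text
143822 [ 0.024 -0.315  0.251] [0.6   0.347 1.274] q1 -0.316
q1=-0.32 min 0.004 axis 0.035 [0.354 0.136 0.829] [0.355 0.133 0.827]
q1=-0.22 min 0.009 axis 0.041 [0.335 0.121 0.814] [0.341 0.127 0.811]
q1=-0.12 min 0.012 axis 0.044 [0.318 0.142 0.804] [0.326 0.145 0.796]
q1=-0.02 min 0.003 axis 0.034 [0.311 0.154 0.755] [0.313 0.156 0.755]
q1=0.08 min 0.000 axis 0.021 [0.3   0.172 0.764] [0.3   0.171 0.764]
q1=0.18 min 0.001 axis 0.010 [0.302 0.168 0.744] [0.302 0.169 0.744]
q1=0.28 min 0.000 axis 0.001 [0.307 0.207 0.702] [0.307 0.207 0.702]
q1=0.38 min 0.001 axis 0.002 [0.272 0.206 0.737] [0.272 0.206 0.737]
q1=0.48 min 0.001 axis 0.001 [0.241 0.275 0.718] [0.241 0.274 0.718]
q1=0.58 min 0.001 axis 0.002 [0.198 0.327 0.676] [0.198 0.327 0.677]
```

```bash
python3 - <<'E'
s=open('clear.py').read()
s=s.replace("g=c[\"img\"].astype(int);return (g[...,0]-g[...,2]>8)","g=c[\"img\"].astype(int);m=(g[...,0]-g[...,2]>8)&(c['depth']>0);return cv2.erode(cv2.morphologyEx(m.astype(np.uint8),cv2.MORPH_OPEN,np.ones((7,7))),np.ones((3,3)))>0")
s=s.replace('(s["depth"]<1.0)','(s["depth"]<1.0)&(s["depth"]>0)')
open('clear.py','w').write(s)
E
python3 clear.py
```

```text
139292 [ 0.024 -0.13   0.252] [0.6   0.249 0.86 ] q1 -0.318
q1=-0.32 min 0.007 axis 0.038 [0.35  0.121 0.832] [0.355 0.12  0.827]
q1=-0.22 min 0.014 axis 0.045 [0.334 0.138 0.826] [0.342 0.136 0.815]
q1=-0.12 min 0.016 axis 0.047 [0.318 0.14  0.81 ] [0.328 0.143 0.798]
q1=-0.02 min 0.004 axis 0.035 [0.312 0.152 0.754] [0.315 0.153 0.757]
q1=0.08 min 0.001 axis 0.022 [0.314 0.16  0.743] [0.314 0.16  0.743]
q1=0.18 min 0.001 axis 0.011 [0.307 0.169 0.736] [0.308 0.168 0.737]
q1=0.28 min 0.001 axis 0.002 [0.272 0.222 0.749] [0.273 0.221 0.749]
q1=0.38 min 0.001 axis 0.001 [0.292 0.256 0.679] [0.292 0.255 0.679]
q1=0.48 min 0.000 axis 0.002 [0.27  0.295 0.659] [0.27  0.294 0.66 ]
q1=0.58 min 0.001 axis 0.002 [0.23  0.286 0.708] [0.23  0.287 0.708]
```

```bash
python3 - <<'E'
exec(open('clear.py').read().split("for dq")[0])
m=isblue(t)&(P[...,2]>.3)&(P[...,0]<.75)
im=t["img"].copy();im[m]=(0,0,255)
cv2.imwrite("pics/mask1.png",im)
for p in ([.35,.121,.832],[.318,.14,.81]): print(proj(t,p))
# elbow top profile
for v in (240,260,280,300,320,360,400): print(v,[tuple(P[v,u].round(3).tolist()) for u in (80,110,150,190,240,290,320)])
E
```

```text
138988 [ 0.024 -0.13   0.252] [0.599 0.248 0.86 ] q1 -0.319
[146.6763297  238.76923933]
[131.13616712 278.51252651]
240 [(0.615, 0.797, -0.759), (0.348, 0.148, 0.846), (0.349, 0.118, 0.832), (0.479, 0.226, 0.001), (0.366, 0.049, 0.703), (0.362, -0.006, 0.713), (0.368, -0.043, 0.665)]
260 [(0.339, 0.195, 0.79), (0.33, 0.146, 0.853), (0.329, 0.113, 0.85), (0.329, 0.082, 0.842), (0.334, 0.044, 0.781), (0.335, -0.005, 0.755), (0.339, -0.038, 0.714)]
280 [(0.314, 0.168, 0.857), (0.313, 0.143, 0.858), (0.312, 0.111, 0.856), (0.312, 0.081, 0.846), (0.31, 0.04, 0.844), (0.31, -0.002, 0.826), (0.314, -0.034, 0.752)]
300 [(0.298, 0.169, 0.853), (0.297, 0.143, 0.857), (0.296, 0.111, 0.857), (0.295, 0.079, 0.856), (0.294, 0.039, 0.852), (0.278, 0.007, 1.274), (0.292, -0.026, 0.839)]
320 [(0.283, 0.173, 0.841), (0.282, 0.145, 0.848), (0.281, 0.112, 0.853), (0.279, 0.08, 0.854), (0.278, 0.039, 0.855), (0.276, -0.0, 0.855), (0.276, -0.024, 0.852)]
360 [(0.152, 0.779, -0.767), (0.246, 0.165, 0.784), (0.247, 0.122, 0.81), (0.247, 0.084, 0.829), (0.247, 0.041, 0.845), (0.246, 0.001, 0.851), (0.245, -0.023, 0.854)]
400 [(0.008, 0.77, -0.76), (0.195, 0.205, 0.657), (0.199, 0.147, 0.704), (0.185, 0.121, 0.612), (0.095, 0.109, -0.0), (0.093, -0.008, 0.017), (0.172, -0.041, 0.564)]
```

View pics/mask1.png

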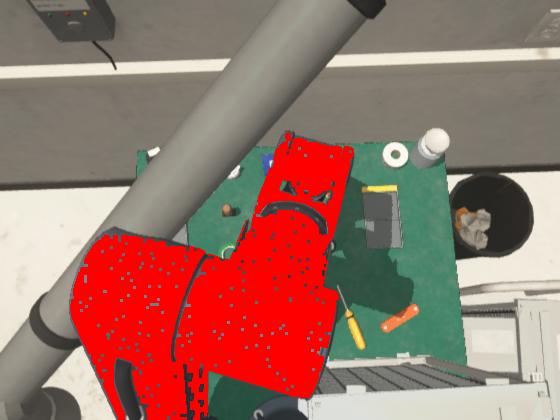

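```bash
python3 - <<'E'
exec(open('clear.py').read().split("for dq")[0])
m=isblue(t)&(P[...,2]>.72)&(P[...,0]<.45)
X=P[m];q1=q[0];f=X[:,0]*np.cos(q1)+X[:,1]*np.sin(q1);l=-X[:,0]*np.sin(q1)+X[:,1]*np.cos(q1);z=X[:,2]
from scipy.optimize import least_squares
for lo in np.arange(.02,.30,.03):
    k=(l>lo)&(l<lo+.03)
    if k.sum()<200: continue
    F,Z=f[k],z[k]
    r=least_squares(lambda p:np.hypot(F-p[0],Z-p[1])-p[2],[.25,.79,.06],loss='soft_l1',f_scale=.002).x
    print(lo.round(2),k.sum(),r.round(3),"f range",F.min().round(3),F.max().round(3),"z",Z.min().round(3),Z.max().round(3))
    # lamp in (f,l,z) at this l
a=np.array([a0@[np.cos(q1),np.sin(q1),0],a0@[-np.sin(q1),np.cos(q1),0],a0[2]]);dd=np.array([d@[np.cos(q1),np.sin(q1),0],d@[-np.sin(q1),np.cos(q1),0],d[2]])
for ll in np.arange(.02,.32,.03): print("lamp l %.2f"%ll,(a+dd*(ll-a[1])/dd[1]).round(3))
o=telemetry.get_obs();print(o["joint_torque"].round(2),o["joint_velocities"].round(3),o["position"],np.round(o["ft_force"],1))
E
```

```text
139149 [ 0.024 -0.129  0.251] [0.6   0.248 0.86 ] q1 -0.318
0.05 4078 [0.251 0.788 0.065] f range 0.203 0.336 z 0.72 0.857
0.08 5003 [0.251 0.783 0.07 ] f range 0.203 0.343 z 0.72 0.858
0.11 4905 [0.251 0.782 0.07 ] f range 0.203 0.343 z 0.72 0.857
0.14 4263 [0.251 0.786 0.067] f range 0.203 0.338 z 0.72 0.858
0.17 4978 [0.254 0.776 0.078] f range 0.151 0.301 z 0.72 0.859
0.2 4736 [0.252 0.79  0.066] f range 0.151 0.298 z 0.72 0.86
0.23 4343 [0.255 0.779 0.076] f range 0.151 0.294 z 0.72 0.86
lamp l 0.02 [0.657 0.02  1.047]
lamp l 0.05 [0.61  0.05  1.013]
lamp l 0.08 [0.563 0.08  0.98 ]
lamp l 0.11 [0.517 0.11  0.946]
lamp l 0.14 [0.47  0.14  0.913]
lamp l 0.17 [0.423 0.17  0.879]
lamp l 0.20 [0.376 0.2   0.846]
lamp l 0.23 [0.33  0.23  0.812]
lamp l 0.26 [0.283 0.26  0.779]
lamp l 0.29 [0.236 0.29  0.745]
[ 9.000e-02 -3.654e+01 -1.427e+01  7.000e-02  2.000e-02 -0.000e+00] [ 0.006  0.002  0.     0.002 -0.001  0.   ] [ 0.51710005 -0.05380295  0.20293203] [ 0.7 -1.6 -0.6]
```

```bash
python3 - <<'E'
from h import *
c=viewer.camera("wrist")
print("block",plane(c,287,146,.02,True).round(4), "weight",plane(c,197,192,.051,True).round(4),"amber",plane(c,345,231,.012,True).round(4),"stick body",plane(c,427,191,.009,True).round(4),"green",plane(c,139,103,.012,True).round(4),"stamp top",plane(c,210,33,.067,True).round(4),"stampfoot",plane(c,226,50,.014,True).round(4))
hsv=cv2.cvtColor(c["img"],cv2.COLOR_BGR2HSV)
m=cv2.inRange(hsv,(0,0,150),(180,90,255));b=np.zeros_like(m);b[120:172,262:312]=255
cn=max(cv2.findContours(m&b,0,cv2.CHAIN_APPROX_NONE)[0],key=cv2.contourArea)[:,0]
W=np.array([plane(c,u,v,.02,True)[:2] for u,v in cn],np.float32)*1000;print(cv2.minAreaRect(W))
E
python3 go.py 0.549 0 0.06 -29.3
```

```text
block [ 0.5461 -0.0138  0.02  ] weight [ 0.4525 -0.004   0.051 ] amber [ 0.5532 -0.1253  0.012 ] stick body [ 0.6574 -0.1357  0.009 ] green [0.4365 0.1123 0.012 ] stamp top [0.5428 0.1101 0.067 ] stampfoot [0.5451 0.1041 0.014 ]
((548.66650390625, -4.802177429199219), (34.1580696105957, 30.751813888549805), 59.04252624511719)
t 2.40 pos [ 0.5172 -0.0536  0.2029] jaw -31.1 grip 0.0873 F [-0.2  0.1  0. ] q [-0.32  0.44  1.74 -0.    0.96  0.22]
d [ 0.0624 -0.0006  0.1429] r [ 0.1  0.  -1.8] len 0.156
```

```bash
python3 - <<'E'
from h import *
c=viewer.camera("wrist");cv2.imwrite("pics/wrist2.png",c["img"])
hsv=cv2.cvtColor(c["img"],cv2.COLOR_BGR2HSV)
def blob(lo,hi,box,z,n):
    m=cv2.inRange(hsv,lo,hi);b=np.zeros_like(m);b[box[1]:box[3],box[0]:box[2]]=255
    cn=max(cv2.findContours(m&b,0,cv2.CHAIN_APPROX_NONE)[0],key=cv2.contourArea)[:,0]
    W=np.array([plane(c,u,v,z,True)[:2] for u,v in cn],np.float32)*1000;print(n,cn.min(0),cn.max(0),cv2.minAreaRect(W))
blob((0,0,150),(180,90,255),(250,110,330,190),.02,"block")
blob((5,150,150),(18,255,255),(310,190,380,250),.012,"amber")
blob((18,120,150),(35,255,255),(400,150,450,230),.009,"stick")
E
```

```text
block [269 114] [300 155] ((550.1452026367188, -2.1893692016601562), (40.852813720703125, 30.343212127685547), 60.94866943359375)
amber [317 193] [372 248] ((557.8624267578125, -115.18315124511719), (60.76961898803711, 62.400169372558594), 33.3564338684082)
stick [414 163] [438 195] ((662.7264404296875, -122.71073913574219), (18.504779815673828, 36.37385940551758), 0.3632802665233612)
```

View pics/wrist2.png

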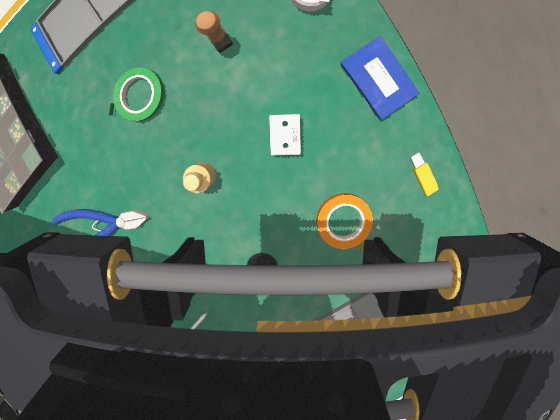

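Request:
step_arm([
  {"dx":0.032,"dy":0.0,"dz":0.03,"rx":0,"ry":0,"rz":-2},
  {"dx":0.0625,"dy":0.001,"dz":0.06,"rx":0,"ry":0,"rz":-2},
  {"dx":0.0625,"dy":0.001,"dz":0.1,"rx":0,"ry":0,"rz":-2},
  {"dx":0.0625,"dy":0.001,"dz":0.14,"rx":0,"ry":0,"rz":-2},
  {"dx":0.0625,"dy":0.001,"dz":0.143,"rx":0,"ry":0,"rz":-2},
], gripper=0.8, force=20)

```text
time: 3.08
position: [0.5483, -0.0004, 0.0575]
tool_rot: [0.862, 0.507, -0.002, -0.002]
ft_force: [0.0, -0.6, 0.3]
grip_width: 0.0698
```

```bash
python3 go.py 0.55 -0.0015 0.023 -29
```

```text
t 3.08 pos [ 5.483e-01 -4.000e-04  5.750e-02] jaw -29.1 grip 0.0698 F [ 0.  -0.6  0.3] q [-0.2   0.71  1.76 -0.    0.68  0.3 ]
d [-0.      0.0022  0.0344] r [-0.3  0.1 -0.1] len 0.035
```

Request:
step_arm([
  {"dx":0.0,"dy":0.001,"dz":0.012,"rx":0,"ry":0,"rz":0},
  {"dx":0.0,"dy":0.002,"dz":0.024,"rx":0,"ry":0,"rz":0},
  {"dx":0.0,"dy":0.002,"dz":0.032,"rx":0,"ry":0,"rz":0},
  {"dx":0.0,"dy":0.002,"dz":0.034,"rx":0,"ry":0,"rz":0},
  {"dx":0.0,"dy":0.002,"dz":0.034,"rx":0,"ry":0,"rz":0},
])

```text
time: 3.7
position: [0.55, -0.0014, 0.0236]
tool_rot: [0.862, 0.507, -0.002, -0.001]
ft_force: [-0.3, 0.9, 0.3]
grip_width: 0.07
```

Request:
step_arm([
  {"dx":0.0,"dy":0.0,"dz":0.0,"rx":0,"ry":0,"rz":0},
  {"dx":0.0,"dy":0.0,"dz":0.0,"rx":0,"ry":0,"rz":0},
  {"dx":0.0,"dy":0.0,"dz":0.0,"rx":0,"ry":0,"rz":0},
  {"dx":0.0,"dy":0.0,"dz":0.0,"rx":0,"ry":0,"rz":0},
  {"dx":0.0,"dy":0.0,"dz":0.0,"rx":0,"ry":0,"rz":0},
], gripper=0.1, force=20)

```text
time: 4.32
position: [0.55, -0.0014, 0.0236]
tool_rot: [0.862, 0.507, -0.002, -0.001]
ft_force: [-0.3, 1.2, -0.1]
grip_width: 0.0298
```

```bash
python3 go.py 0.5471 -0.257 0.08 -89.6
```

```text
t 4.33 pos [ 0.55   -0.0014  0.0236] jaw -29.1 grip 0.0298 F [-0.3  1.2 -0.1] q [-0.21  0.77  1.76 -0.    0.62  0.3 ]
d [-0.2249  0.1214 -0.0564] r [-0.2  0.2 60.5] len 0.262
```

Request:
step_arm([
  {"dx":0.0,"dy":0.0,"dz":-0.05,"rx":0,"ry":0,"rz":0},
  {"dx":-0.03,"dy":0.016,"dz":-0.066,"rx":0,"ry":0,"rz":10},
  {"dx":-0.08,"dy":0.043,"dz":-0.066,"rx":0,"ry":0,"rz":20},
  {"dx":-0.13,"dy":0.07,"dz":-0.066,"rx":0,"ry":0,"rz":30},
  {"dx":-0.18,"dy":0.097,"dz":-0.066,"rx":0,"ry":0,"rz":40},
])

```text
time: 4.95
position: [0.5474, -0.2074, 0.0896]
tool_rot: [0.984, 0.179, -0.002, -0.001]
ft_force: [0.4, 1.2, -0.2]
grip_width: 0.03
```

```bash
python3 go.py 0.5471 -0.257 0.055 -89.6
```

```text
t 4.95 pos [ 0.5474 -0.2074  0.0896] jaw -69.4 grip 0.0300 F [ 0.4  1.2 -0.2] q [-0.55  0.69  1.65 -0.    0.81  0.66]
d [-0.0176  0.0464  0.0346] r [-0.1  0.3 20.2] len 0.060
```

Request:
step_arm([
  {"dx":-0.009,"dy":0.023,"dz":0.0,"rx":0,"ry":0,"rz":10},
  {"dx":-0.0176,"dy":0.0464,"dz":0.015,"rx":0,"ry":0.3,"rz":20.2},
  {"dx":-0.0176,"dy":0.0464,"dz":0.0346,"rx":0,"ry":0.3,"rz":20.2},
  {"dx":-0.0176,"dy":0.0464,"dz":0.05,"rx":0,"ry":0.3,"rz":20.2},
  {"dx":-0.0176,"dy":0.0464,"dz":0.05,"rx":0,"ry":0.3,"rz":20.2},
])

```text
time: 5.58
position: [0.5459, -0.2559, 0.0381]
tool_rot: [1.0, 0.004, -0.001, -0.002]
ft_force: [-0.5, -0.1, 0.1]
grip_width: 0.0299
```

```bash
python3 go.py 0.5471 -0.257 0.0272 -89.6
python3 - <<'E'
from h import *
cv2.imwrite("pics/top3.png",cv2.resize(viewer.camera("top")["img"][150:300,250:450],None,fx=3.5,fy=3.5))
cv2.imwrite("pics/wrist3.png",viewer.camera("wrist")["img"])
E
```

```text
t 5.58 pos [ 0.5459 -0.2559  0.0381] jaw -89.6 grip 0.0299 F [-0.5 -0.1  0.1] q [-0.62  0.78  1.62  0.    0.74  0.94]
d [0.0012 0.0011 0.0109] r [-0.2  0.2  0. ] len 0.011
```

View pics/wrist3.png

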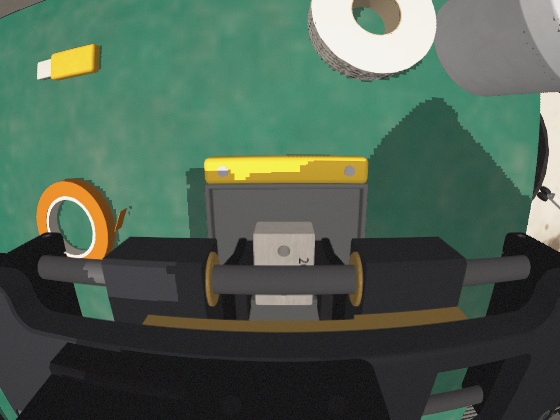

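Request:
step_arm([
  {"dx":0.001,"dy":0.001,"dz":0.005,"rx":-0.2,"ry":0.2,"rz":0},
  {"dx":0.001,"dy":0.001,"dz":0.01,"rx":-0.2,"ry":0.2,"rz":0},
  {"dx":0.001,"dy":0.001,"dz":0.011,"rx":-0.2,"ry":0.2,"rz":0},
  {"dx":0.001,"dy":0.001,"dz":0.011,"rx":-0.2,"ry":0.2,"rz":0},
  {"dx":0.001,"dy":0.001,"dz":0.011,"rx":-0.2,"ry":0.2,"rz":0},
])

```text
time: 6.3
position: [0.5482, -0.2576, 0.0287]
tool_rot: [1.0, 0.004, 0.002, 0.001]
ft_force: [-0.3, 0.9, -0.7]
grip_width: 0.0301
```

Request:
step_arm([
  {"dx":0.0,"dy":0.0,"dz":0.0,"rx":0,"ry":0,"rz":0},
  {"dx":0.0,"dy":0.0,"dz":0.0,"rx":0,"ry":0,"rz":0},
  {"dx":0.0,"dy":0.0,"dz":-0.005,"rx":0,"ry":0,"rz":0},
  {"dx":0.0,"dy":0.0,"dz":-0.05,"rx":0,"ry":0,"rz":0},
  {"dx":0.0,"dy":0.0,"dz":-0.1,"rx":0,"ry":0,"rz":0},
], gripper=0.5)

```text
time: 6.92
position: [0.5473, -0.2571, 0.1293]
tool_rot: [1.0, 0.004, 0.001, 0.0]
ft_force: [0.2, -0.1, -0.1]
grip_width: 0.0433
```

```bash
python3 - <<'E'
from h import *
c=viewer.camera("wrist");cv2.imwrite("pics/wrist4.png",c["img"])
E
python3 go.py 0.449 0.009 0.12 -90
```

```text
t 6.97 pos [ 0.551  -0.2594  0.1366] jaw -89.5 grip 0.0435 F [-0.2 -1.5  4.1] q [-0.62  0.63  1.58  0.    0.92  0.94]
d [-0.1    -0.2693  0.013 ] r [ 0.5 -0.7  0.5] len 0.288
```

View pics/wrist4.png

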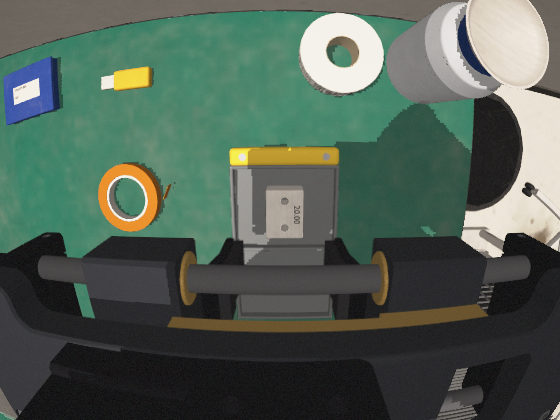

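```bash
cat > ext.py <<'E'
from h import *
def ext(c,x,y,r,z0,z1):
    P=cloud(c);k=(c["depth"]>0)&(np.hypot(P[...,0]-x,P[...,1]-y)<r)&(P[...,2]>z0)&(P[...,2]<z1)
    X=P[k];return len(X),X.min(0).round(4).tolist(),X.max(0).round(4).tolist(),((X.min(0)+X.max(0))/2)[:2].round(4).tolist()
E
python3 - <<'E'
from ext import *
c=viewer.camera("top");cv2.imwrite("pics/top5.png",c["img"])
print("weight base",ext(c,.449,.007,.04,.015,.035));print("weight top",ext(c,.449,.007,.04,.044,.06))
print("loupe",ext(c,.446,-.116,.04,.028,.04));print("stamp",ext(c,.54,.125,.04,.05,.075))
s=viewer.camera("scene")
print("weight s",ext(s,.449,.007,.04,.012,.06));print("weight s top",ext(s,.449,.007,.04,.044,.06));print("stamp s",ext(s,.54,.125,.05,.03,.075));print("loupe s",ext(s,.446,-.116,.04,.028,.04))
E
```

```text
Traceback (most recent call last):
  File "ext.py", line 4, in ext
    X=P[k];return len(X),X.min(0).round(4).tolist(),X.max(0).round(4).tolist(),((X.min(0)+X.max(0))/2)[:2].round(4).tolist()
                         ~~~~~^^^
ValueError: zero-size array to reduction operation minimum which has no identity
```

View pics/top5.png

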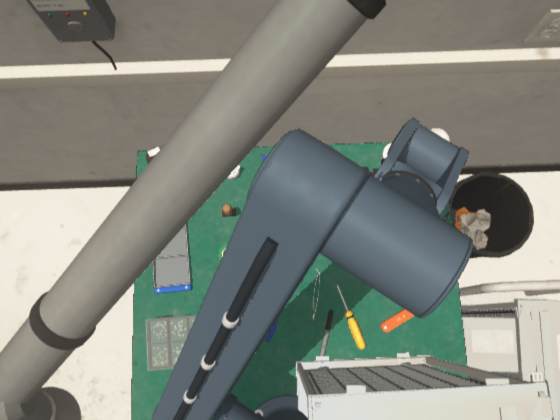

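```bash
python3 go.py 0.395 0.009 0.14 -90
```

```text
t 7.03 pos [ 0.5512 -0.2597  0.1347] jaw -89.6 grip 0.0437 F [ 0.5 -0.6  1.3] q [-0.62  0.64  1.58  0.    0.91  0.94]
d [-0.154  -0.2698 -0.0099] r [ 0.5 -0.8  0.4] len 0.311
```

```bash
python3 - <<'E'
from h import *
c=viewer.camera("top");P=cloud(c)
for v in range(345,420,8): print(v,[tuple(P[v,u].round(2).tolist()) for u in (300,320,350,400,440,480)])
E
```

```text
345 [(0.21, -0.04, 0.0), (0.21, -0.09, 0.0), (0.21, -0.16, 0.0), (0.21, -0.28, 0.01), (0.2, -0.37, 0.0), (0.17, -0.66, -0.53)]
353 [(0.2, -0.04, 0.0), (0.2, -0.08, 0.01), (0.19, -0.16, 0.01), (0.19, -0.27, 0.02), (0.18, -0.37, 0.0), (0.14, -0.66, -0.52)]
361 [(0.18, -0.03, 0.03), (0.18, -0.08, 0.02), (0.17, -0.15, 0.01), (0.17, -0.27, 0.02), (0.18, -0.33, 0.14), (0.11, -0.66, -0.52)]
369 [(0.18, -0.03, 0.19), (0.16, -0.08, 0.05), (0.16, -0.14, 0.07), (0.16, -0.25, 0.12), (0.16, -0.32, 0.16), (0.18, -0.34, 0.34)]
377 [(0.16, -0.03, 0.21), (0.16, -0.07, 0.19), (0.16, -0.13, 0.21), (0.16, -0.21, 0.26), (0.16, -0.28, 0.28), (0.17, -0.33, 0.35)]
385 [(0.13, -0.03, 0.02), (0.16, -0.06, 0.33), (0.19, -0.08, 0.56), (0.16, -0.19, 0.37), (0.16, -0.25, 0.4), (0.18, -0.25, 0.56)]
393 [(0.11, -0.03, 0.02), (0.16, -0.05, 0.43), (0.18, -0.08, 0.56), (0.18, -0.15, 0.56), (0.17, -0.2, 0.56), (0.17, -0.25, 0.56)]
401 [(0.09, -0.03, 0.02), (0.17, -0.04, 0.56), (0.17, -0.08, 0.56), (0.17, -0.14, 0.57), (0.17, -0.2, 0.57), (0.16, -0.25, 0.56)]
409 [(0.07, -0.03, 0.01), (0.16, -0.04, 0.57), (0.16, -0.08, 0.56), (0.16, -0.14, 0.57), (0.16, -0.2, 0.56), (0.15, -0.25, 0.56)]
417 [(0.06, -0.03, 0.06), (0.15, -0.04, 0.56), (0.15, -0.08, 0.57), (0.15, -0.14, 0.57), (0.15, -0.2, 0.56), (0.14, -0.25, 0.57)]
```

Request:
step_arm([
  {"dx":-0.03,"dy":-0.053,"dz":-0.003,"rx":0.2,"ry":-0.2,"rz":0},
  {"dx":-0.06,"dy":-0.107,"dz":-0.006,"rx":0.4,"ry":-0.4,"rz":0},
  {"dx":-0.09,"dy":-0.16,"dz":-0.009,"rx":0.5,"ry":-0.7,"rz":0},
  {"dx":-0.12,"dy":-0.213,"dz":-0.01,"rx":0.5,"ry":-0.8,"rz":0.4},
  {"dx":-0.154,"dy":-0.27,"dz":-0.01,"rx":0.5,"ry":-0.8,"rz":0.4},
], gripper=1.0)

```text
time: 7.7
position: [0.3941, 0.0083, 0.1385]
tool_rot: [1.0, -0.0, -0.002, -0.001]
ft_force: [0.2, 1.1, -0.1]
grip_width: 0.083
```

Request:
step_arm([
  {"dx":0,"dy":0,"dz":0,"rx":0,"ry":0,"rz":0},
  {"dx":0,"dy":0,"dz":0,"rx":0,"ry":0,"rz":0},
  {"dx":0,"dy":0,"dz":0,"rx":0,"ry":0,"rz":0},
  {"dx":0,"dy":0,"dz":0,"rx":0,"ry":0,"rz":0},
  {"dx":0,"dy":0,"dz":0,"rx":0,"ry":0,"rz":0},
])

```text
time: 8.32
position: [0.3945, 0.0076, 0.1384]
tool_rot: [1.0, -0.001, -0.002, -0.001]
ft_force: [-0.4, -0.1, -0.3]
grip_width: 0.0877
```

```bash
python3 - <<'E'
from h import *
c=viewer.camera("wrist");cv2.imwrite("pics/wrist5.png",c["img"])
E
python3 go.py 0.449 0.009 0.032 -90
```

```text
t 8.38 pos [0.3944 0.0078 0.1384] jaw -90.1 grip 0.0869 F [0.9 0.4 0.4] q [-0.27  0.43  2.09  0.    0.63  1.3 ]
d [ 0.0552 -0.001   0.1061] r [-0.1  0.3 -0.1] len 0.120
```

View pics/wrist5.png

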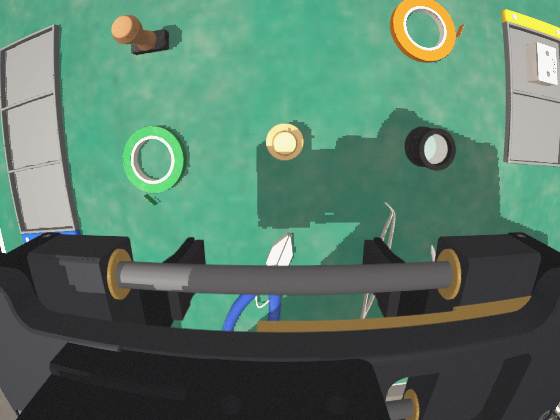

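```bash
python3 - <<'E'
from ext import *
c=viewer.camera("wrist")
def cloudf(c):
    K=c["K"];v,u=np.mgrid[:420,:560];x=(u-K[0,2])/K[0,0];y=(v-K[1,2])/K[1,1];r=np.hypot(x,y)+1e-9
    D=c["depth"];s=np.tan(r)/r;P=np.stack([x*s*D,y*s*D,D],-1);return (P-c["t"])@c["R"]
P=cloudf(c)
print("plane: weight",plane(c,285,142,.049,True).round(4),P[142,285].round(4),"loupe",plane(c,434,148,.034,True).round(4),P[148,434].round(4),"stamp",plane(c,125,28,.067,True).round(4),P[28,125].round(4))
def e(n,x,y,r,z0,z1):
    k=(c["depth"]>0)&(np.hypot(P[...,0]-x,P[...,1]-y)<r)&(P[...,2]>z0)&(P[...,2]<z1)
    X=P[k]
    if len(X)<3: return print(n,len(X))
    a=np.percentile(X,1,0);b=np.percentile(X,99,0);print(n,len(X),a.round(4),b.round(4),((a+b)/2)[:2].round(4))
e("weight body",.449,.007,.04,.02,.045);e("weight top",.449,.007,.04,.046,.06)
e("loupe",.446,-.116,.04,.03,.04);e("stamp",.54,.125,.04,.045,.075);e("stamptop",.54,.125,.04,.06,.075);e("stamp foot",.54,.12,.05,.008,.016)
# tray corners (outer) px: far-right (57,25)?, near-right (78,233), far-left(2,48)
for n,px in(("fr",(57,26)),("d1r",(62,93)),("d2r",(68,160)),("nr",(76,232))): print(n,plane(c,*px,.011,True).round(4))
E
```

```text
plane: weight [0.4522 0.007  0.049 ] [0.4522 0.007  0.0497] loupe [ 0.4502 -0.1138  0.034 ] [ 0.4498 -0.117   0.0276] stamp [0.5408 0.12   0.067 ] [0.5424 0.1224 0.0624]
weight body 615 [ 0.4379 -0.0069  0.0276] [0.4657 0.0215 0.0448] [0.4518 0.0073]
weight top 455 [ 0.4442 -0.0009  0.0462] [0.46   0.0155 0.0508] [0.4521 0.0073]
loupe 629 [ 0.4328 -0.1347  0.0302] [ 0.4662 -0.1007  0.0344] [ 0.4495 -0.1177]
stamp 716 [0.5339 0.1151 0.0456] [0.5543 0.1346 0.0641] [0.5441 0.1249]
stamptop 370 [0.5362 0.1176 0.06  ] [0.5537 0.1346 0.0643] [0.5449 0.1261]
stamp foot 368 [0.5359 0.1094 0.0083] [0.5536 0.1427 0.0158] [0.5448 0.126 ]
fr [0.5808 0.2318 0.011 ]
d1r [0.5092 0.2215 0.011 ]
d2r [0.4428 0.2179 0.011 ]
nr [0.3692 0.2202 0.011 ]
```

Request:
step_arm([
  {"dx":0.03,"dy":0.0,"dz":0.0,"rx":0,"ry":0.3,"rz":0},
  {"dx":0.058,"dy":0.001,"dz":0.015,"rx":0,"ry":0.3,"rz":0},
  {"dx":0.058,"dy":0.001,"dz":0.055,"rx":0,"ry":0.3,"rz":0},
  {"dx":0.058,"dy":0.001,"dz":0.095,"rx":0,"ry":0.3,"rz":0},
  {"dx":0.058,"dy":0.001,"dz":0.106,"rx":0,"ry":0.3,"rz":0},
])

```text
time: 9.05
position: [0.4505, 0.0073, 0.0303]
tool_rot: [1.0, -0.001, -0.002, -0.002]
ft_force: [-0.8, -0.0, 0.1]
grip_width: 0.0868
```

Request:
step_arm([
  {"dx":0,"dy":0,"dz":0,"rx":0,"ry":0,"rz":0},
  {"dx":0,"dy":0,"dz":0,"rx":0,"ry":0,"rz":0},
  {"dx":0,"dy":0,"dz":0,"rx":0,"ry":0,"rz":0},
  {"dx":0,"dy":0,"dz":0,"rx":0,"ry":0,"rz":0},
  {"dx":0,"dy":0,"dz":0,"rx":0,"ry":0,"rz":0},
], gripper=0.1, force=20)

```text
time: 9.68
position: [0.4508, 0.0072, 0.0308]
tool_rot: [1.0, -0.001, -0.001, -0.002]
ft_force: [-0.1, -0.2, 0.2]
grip_width: 0.0446
```

```bash
python3 go.py 0.4761 -0.2574 0.1 -89.6
```

```text
t 9.68 pos [0.4508 0.0072 0.0308] jaw -90.1 grip 0.0446 F [-0.1 -0.2  0.2] q [-0.23  0.71  2.01  0.01  0.42  1.33]
d [ 0.0255  0.2643 -0.0701] r [-0.2  0.2 -0.5] len 0.275
```

Fingers still closing (full stroke needs more time); give another hold.

Request:
step_arm([
  {"dx":0,"dy":0,"dz":0,"rx":0,"ry":0,"rz":0},
  {"dx":0,"dy":0,"dz":0,"rx":0,"ry":0,"rz":0},
  {"dx":0,"dy":0,"dz":0,"rx":0,"ry":0,"rz":0},
  {"dx":0,"dy":0,"dz":0,"rx":0,"ry":0,"rz":0},
  {"dx":0,"dy":0,"dz":0,"rx":0,"ry":0,"rz":0},
])

```text
time: 10.3
position: [0.4509, 0.0072, 0.0309]
tool_rot: [1.0, -0.001, -0.001, -0.002]
ft_force: [-0.4, -0.4, 3.7]
grip_width: 0.0285
```

Request:
step_arm([
  {"dx":0,"dy":0,"dz":-0.035,"rx":0,"ry":0,"rz":0},
  {"dx":0.003,"dy":0.03,"dz":-0.07,"rx":0,"ry":0,"rz":0},
  {"dx":0.008,"dy":0.08,"dz":-0.07,"rx":0,"ry":0,"rz":0},
  {"dx":0.013,"dy":0.135,"dz":-0.07,"rx":0,"ry":0,"rz":0},
  {"dx":0.018,"dy":0.19,"dz":-0.07,"rx":0,"ry":0,"rz":0},
])

```text
time: 10.92
position: [0.4684, -0.1843, 0.0999]
tool_rot: [1.0, -0.001, -0.002, -0.002]
ft_force: [0.6, 0.4, -1.9]
grip_width: 0.0287
```

```bash
python3 go.py 0.4761 -0.2574 0.05 -89.6
```

```text
t 10.93 pos [ 0.4684 -0.1843  0.0999] jaw -90.1 grip 0.0287 F [ 0.6  0.4 -1.9] q [-0.6   0.6   1.85  0.    0.7   0.97]
d [0.0079 0.0732 0.0496] r [-0.2  0.2 -0.5] len 0.089
```

Request:
step_arm([
  {"dx":0.004,"dy":0.035,"dz":0,"rx":0,"ry":0,"rz":0},
  {"dx":0.008,"dy":0.0732,"dz":0.0,"rx":0,"ry":0,"rz":0},
  {"dx":0.008,"dy":0.0732,"dz":0.025,"rx":0,"ry":0,"rz":-0.5},
  {"dx":0.008,"dy":0.0732,"dz":0.05,"rx":0,"ry":0,"rz":-0.5},
  {"dx":0.008,"dy":0.0732,"dz":0.052,"rx":0,"ry":0,"rz":-0.5},
])

```text
time: 11.55
position: [0.4745, -0.2561, 0.0455]
tool_rot: [1.0, 0.004, -0.004, -0.004]
ft_force: [-0.2, 0.5, -1.8]
grip_width: 0.0283
```

```bash
python3 go.py 0.4761 -0.2574 0.0342 -89.6
```

```text
t 11.55 pos [ 0.4745 -0.2561  0.0455] jaw -89.6 grip 0.0283 F [-0.2  0.5 -1.8] q [-0.7   0.72  1.78  0.    0.65  0.86]
d [0.0017 0.0014 0.0113] r [-0.4  0.4  0. ] len 0.012
```

Request:
step_arm([
  {"dx":0.002,"dy":0.001,"dz":0.005,"rx":-0.4,"ry":0.4,"rz":0},
  {"dx":0.002,"dy":0.001,"dz":0.01,"rx":-0.4,"ry":0.4,"rz":0},
  {"dx":0.002,"dy":0.001,"dz":0.0115,"rx":-0.4,"ry":0.4,"rz":0},
  {"dx":0.002,"dy":0.001,"dz":0.0115,"rx":-0.4,"ry":0.4,"rz":0},
  {"dx":0.002,"dy":0.001,"dz":0.0115,"rx":-0.4,"ry":0.4,"rz":0},
])

```text
time: 12.18
position: [0.4766, -0.2572, 0.0344]
tool_rot: [1.0, 0.004, -0.0, -0.0]
ft_force: [0.5, -0.2, -1.9]
grip_width: 0.0282
```

Request:
step_arm([
  {"dx":0,"dy":0,"dz":0,"rx":0,"ry":0,"rz":0},
  {"dx":0,"dy":0,"dz":0,"rx":0,"ry":0,"rz":0},
  {"dx":0,"dy":0,"dz":0,"rx":0,"ry":0,"rz":0},
  {"dx":0,"dy":0,"dz":-0.03,"rx":0,"ry":0,"rz":0},
  {"dx":0,"dy":0,"dz":-0.08,"rx":0,"ry":0,"rz":0},
], gripper=0.6)

```text
time: 12.8
position: [0.4755, -0.2564, 0.1137]
tool_rot: [1.0, 0.004, -0.002, -0.002]
ft_force: [0.5, 0.8, 0.2]
grip_width: 0.0518
```

```bash
python3 go.py 0.6625 -0.1195 0.10 0
```

```text
t 12.80 pos [ 0.4755 -0.2564  0.1137] jaw -89.6 grip 0.0518 F [0.5 0.8 0.2] q [-0.7   0.6   1.75  0.    0.79  0.86]
d [ 0.188  -0.1355  0.0135] r [ -0.3   0.  -89.6] len 0.232
```

Request:
step_arm([
  {"dx":0.03,"dy":-0.02,"dz":-0.01,"rx":0,"ry":0,"rz":-10},
  {"dx":0.06,"dy":-0.04,"dz":-0.01,"rx":0,"ry":0,"rz":-20},
  {"dx":0.09,"dy":-0.06,"dz":-0.01,"rx":0,"ry":0,"rz":-30},
  {"dx":0.12,"dy":-0.08,"dz":-0.01,"rx":0,"ry":0,"rz":-40},
  {"dx":0.14,"dy":-0.1,"dz":-0.01,"rx":0,"ry":0,"rz":-50},
])

```text
time: 13.42
position: [0.6162, -0.1547, 0.1237]
tool_rot: [0.903, 0.429, -0.001, -0.002]
ft_force: [0.5, -0.3, -0.5]
grip_width: 0.052
```

```bash
python3 go.py 0.6625 -0.1195 0.09 0
```

```text
t 13.43 pos [ 0.6162 -0.1547  0.1237] jaw -39.2 grip 0.0520 F [ 0.5 -0.3 -0.5] q [-0.42  0.69  1.5   0.    0.96  0.26]
d [0.0566 0.0137 0.0337] r [ -0.2  -0.1 -39.2] len 0.067
```

Request:
step_arm([
  {"dx":0.015,"dy":0.003,"dz":0.01,"rx":0,"ry":0,"rz":-10},
  {"dx":0.03,"dy":0.007,"dz":0.02,"rx":0,"ry":0,"rz":-20},
  {"dx":0.045,"dy":0.01,"dz":0.03,"rx":0,"ry":0,"rz":-30},
  {"dx":0.0566,"dy":0.0137,"dz":0.033,"rx":0,"ry":0,"rz":-39.2},
  {"dx":0.0566,"dy":0.0137,"dz":0.033,"rx":0,"ry":0,"rz":-39.2},
])

```text
time: 14.05
position: [0.6627, -0.1189, 0.0901]
tool_rot: [0.708, 0.707, -0.0, -0.002]
ft_force: [0.7, 0.3, 0.1]
grip_width: 0.052
```

```bash
python3 - <<'E'
from h import *
c=viewer.camera("wrist");cv2.imwrite("pics/wrist6.png",c["img"])
E
python3 go.py 0.6625 -0.1195 0.0205 0.4
```

```text
t 14.10 pos [ 0.6623 -0.1192  0.0904] jaw -0.2 grip 0.0522 F [-0.5 -0.8 -0.5] q [-0.34  0.77  1.41  0.    0.96 -0.34]
d [-0.0005  0.0004  0.0699] r [-0.2 -0.2 -0.6] len 0.070
```

View pics/wrist6.png

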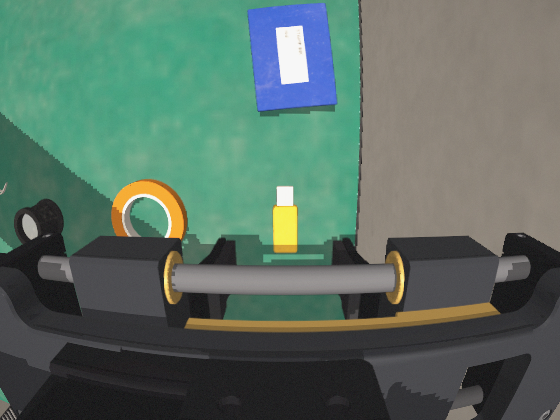

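Request:
step_arm([
  {"dx":0,"dy":0,"dz":0.02,"rx":-0.2,"ry":-0.2,"rz":-0.6},
  {"dx":0,"dy":0,"dz":0.04,"rx":-0.2,"ry":-0.2,"rz":-0.6},
  {"dx":0,"dy":0,"dz":0.06,"rx":-0.2,"ry":-0.2,"rz":-0.6},
  {"dx":0,"dy":0,"dz":0.069,"rx":-0.2,"ry":-0.2,"rz":-0.6},
  {"dx":0,"dy":0,"dz":0.069,"rx":-0.2,"ry":-0.2,"rz":-0.6},
])

```text
time: 14.72
position: [0.6619, -0.1191, 0.0208]
tool_rot: [0.705, 0.71, -0.0, -0.0]
ft_force: [-0.3, 0.6, 0.7]
grip_width: 0.0525
```

```bash
python3 go.py 0.6625 -0.1195 0.0205 0.4
```

```text
t 14.72 pos [ 0.6619 -0.1191  0.0208] jaw 0.4 grip 0.0525 F [-0.3  0.6  0.7] q [-0.34  0.87  1.44 -0.    0.84 -0.35]
d [-0.0004  0.0006  0.0003] r [-0.  0.  0.] len 0.001
```

Request:
step_arm([
  {"dx":0,"dy":0,"dz":0,"rx":0,"ry":0,"rz":0},
  {"dx":0,"dy":0,"dz":0,"rx":0,"ry":0,"rz":0},
  {"dx":0,"dy":0,"dz":0,"rx":0,"ry":0,"rz":0},
  {"dx":0,"dy":0,"dz":0,"rx":0,"ry":0,"rz":0},
  {"dx":0,"dy":0,"dz":0,"rx":0,"ry":0,"rz":0},
], gripper=0.0, force=12)

```text
time: 15.35
position: [0.662, -0.1191, 0.0209]
tool_rot: [0.705, 0.71, -0.0, 0.0]
ft_force: [-0.0, -0.2, 0.2]
grip_width: 0.0176
```

Request:
step_arm([
  {"dx":0,"dy":0,"dz":0,"rx":0,"ry":0,"rz":0},
  {"dx":0,"dy":0,"dz":-0.03,"rx":0,"ry":0,"rz":0},
  {"dx":0,"dy":0,"dz":-0.07,"rx":0,"ry":0,"rz":0},
  {"dx":0,"dy":0,"dz":-0.1,"rx":0,"ry":0,"rz":0},
  {"dx":0,"dy":0,"dz":-0.1,"rx":0,"ry":0,"rz":0},
])

```text
time: 15.98
position: [0.6639, -0.1197, 0.1238]
tool_rot: [0.705, 0.71, 0.001, 0.003]
ft_force: [0.3, 0.1, -0.5]
grip_width: 0.0179
```

```bash
python3 - <<'E'
from h import *
c=viewer.camera("wrist");cv2.imwrite("pics/wrist7.png",c["img"])
E
python3 go.py 0.403 0.27 0.12 -86.5
```

```text
t 16.02 pos [ 0.6626 -0.1193  0.1219] jaw 0.4 grip 0.0180 F [ 0.1  0.1 -0.3] q [-0.34  0.73  1.4  -0.    1.01 -0.35]
d [ 0.3911 -0.2567  0.0009] r [ 0.1 -0.  86.9] len 0.468
```

View pics/wrist7.png

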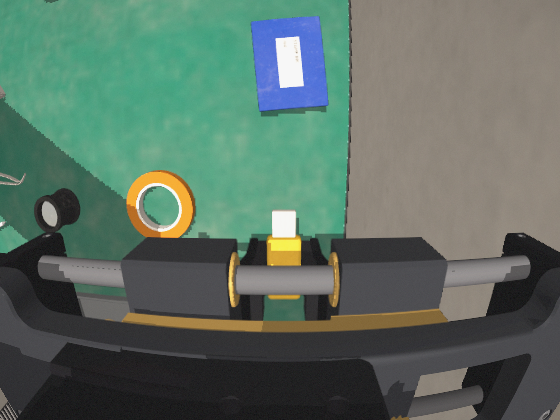

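```bash
cat > fk.py <<'E'
import json,numpy as np
D=[json.loads(l) for l in open("log.jsonl")]
A=[];b=[];lat=[]
for q,p,_ in D:
    f=p[0]*np.cos(q[0])+p[1]*np.sin(q[0]);lat.append(-p[0]*np.sin(q[0])+p[1]*np.cos(q[0]))
    s=q[1]+q[2];w=s+q[4]
    A.append([np.sin(q[1]),np.sin(s),np.sin(w),1,0]);b.append(f)
    A.append([np.cos(q[1]),np.cos(s),np.cos(w)+1,0,1]);b.append(p[2])
x,res,rk,sv=np.linalg.lstsq(np.array(A),np.array(b),rcond=None)
print("L1 L2 Lt a0 h-Lt",x.round(3),"res",np.abs(np.array(A)@x-b).max().round(4),"lat",np.mean(lat).round(3),np.std(lat).round(4))
E
python3 fk.py
```

```text
L1 L2 Lt a0 h-Lt [ 0.541  0.379  1.377 -0.037 -0.067] res 0.0319 lat 0.111 0.0003
```

```bash
cat > fk2.py <<'E'
import json,numpy as np
D=[json.loads(l) for l in open("log.jsonl")]
A=[];b=[]
for q,p,_ in D:
    f=p[0]*np.cos(q[0])+p[1]*np.sin(q[0]);s=q[1]+q[2]
    A.append([np.sin(q[1]),np.sin(s),np.cos(s),1,0]);b.append(f)
    A.append([np.cos(q[1]),np.cos(s),-np.sin(s),0,1]);b.append(p[2])
A=np.array(A);b=np.array(b)
for cols in ([0,1,3,4],[0,1,2,3,4],[0,1,2,4],[0,1,4]):
    x=np.linalg.lstsq(A[:,cols],b,rcond=None)[0];r=A[:,cols]@x-b;print(cols,x.round(3),np.abs(r).max().round(4))
E
python3 fk2.py; tail -3 log.jsonl
```

```text
[0, 1, 3, 4] [ 0.531  0.394 -0.043 -0.049] 0.0354
[0, 1, 2, 3, 4] [ 0.587  0.395  0.117 -0.    -0.007] 0.0046
[0, 1, 2, 4] [ 0.587  0.395  0.117 -0.007] 0.0046
[0, 1, 4] [ 0.491  0.369 -0.034] 0.0406
[[-0.34447105995499383, 0.7718852094160975, 1.41205286589353, 0.001888992481979005, 0.9616703525553935, -0.34278700120633043], [0.6623113167560629, -0.1192217489935126, 0.09038393613386601], [0.7080830855310448, 0.7061258485697887, -0.00015917201393128512, -0.0021458403250997423]]
[[-0.3435913211937925, 0.8682432952246883, 1.4357771101870287, -0.0007654766391748857, 0.8378670190813803, -0.3503198758710882], [0.6619172722618977, -0.11910506766476715, 0.020753816264558567], [0.7045421140727421, 0.709662107541763, -0.00032008749575847826, -1.2699982870383326e-05]]
[[-0.3434692652798401, 0.7290391693027966, 1.4004819166277562, -0.0006898342878616736, 1.0097510117700894, -0.3503289394807917], [0.66255272810686, -0.11925096012847648, 0.12188665632879281], [0.7045468770272011, 0.7096564425232467, 0.00022802812421515966, 0.0011745891377365407]]
```

```bash
cat > lampchk.py <<'E'
import json,numpy as np
a0=np.array([.952,-.583,1.354]);d=np.array([.54,-.665,.516]);d/=np.linalg.norm(d)
tt=np.arange(-1.6,.2,.01);LP=a0+tt[:,None]*d
def w(q1,f,l,z): return np.array([f*np.cos(q1)-l*np.sin(q1),f*np.sin(q1)+l*np.cos(q1),z])
def seg(a,b): return a+np.linspace(0,1,60)[:,None]*(b-a)
def dist(q):
    f=.587*np.sin(q[1]);z=.254+.587*np.cos(q[1])
    mn=lambda S:np.linalg.norm(S[:,None]-LP[None],axis=2).min()
    s=q[1]+q[2]
    wf=f+.395*np.sin(s)+.117*np.cos(s);wz=z+.395*np.cos(s)-.117*np.sin(s)
    return [round(mn(seg(w(q[0],f,.03,z),w(q[0],f,.25,z)))-.072-.032,3),round(mn(seg(w(q[0],0,.2,.254),w(q[0],f,.2,z)))-.06-.032,3),round(mn(seg(w(q[0],f,.11,z),w(q[0],wf,.11,wz)))-.055-.032,3)]
if __name__=="__main__":
    print("elbow, upper arm, forearm clearance")
    for q,p,_ in [json.loads(l) for l in open("log.jsonl")]: print(np.round(q[:3],2),dist(q))
    from scipy.optimize import fsolve
    h=-.007
    for n,(x,y,z) in dict(stick=(.403,.27,.12),stick_lo=(.403,.27,.024),loupe=(.474,.2755,.12),loupe_lo=(.474,.2755,.033),stamp=(.545,.28,.12),stampgrab=(.5445,.126,.045)).items():
        r=np.hypot(x,y);q1=np.arctan2(y,x)-np.arcsin(.111/r);f=np.sqrt(r*r-.111**2)
        q=fsolve(lambda v:[.587*np.sin(v[0])+.395*np.sin(v[0]+v[1])+.117*np.cos(v[0]+v[1])-f,h+.587*np.cos(v[0])+.395*np.cos(v[0]+v[1])-.117*np.sin(v[0]+v[1])-z],[.6,1.9])
        print(n,q1.round(2),q.round(2),dist([q1,*q]))
E
python3 lampchk.py
```

```text
elbow, upper arm, forearm clearance
[-1.42  0.53  1.43] [np.float64(0.241), np.float64(0.286), np.float64(0.357)]
[-1.42  0.53  1.43] [np.float64(0.241), np.float64(0.286), np.float64(0.357)]
[-0.96  0.36  1.8 ] [np.float64(0.04), np.float64(0.1), np.float64(0.192)]
[-0.31  0.44  1.73] [np.float64(-0.073), np.float64(-0.025), np.float64(0.055)]
[-0.32  0.44  1.74] [np.float64(-0.073), np.float64(-0.024), np.float64(0.056)]
[-0.2   0.71  1.76] [np.float64(0.002), np.float64(0.015), np.float64(0.054)]
[-0.21  0.77  1.76] [np.float64(0.038), np.float64(0.05), np.float64(0.081)]
[-0.55  0.69  1.65] [np.float64(0.045), np.float64(0.076), np.float64(0.138)]
[-0.62  0.78  1.62] [np.float64(0.112), np.float64(0.141), np.float64(0.195)]
[-0.62  0.63  1.58] [np.float64(0.035), np.float64(0.073), np.float64(0.144)]
[-0.62  0.64  1.58] [np.float64(0.036), np.float64(0.074), np.float64(0.145)]
[-0.27  0.43  2.09] [np.float64(-0.063), np.float64(-0.023), np.float64(0.053)]
[-0.23  0.71  2.01] [np.float64(0.005), np.float64(0.02), np.float64(0.061)]
[-0.6   0.6   1.85] [np.float64(0.011), np.float6
[... 304 characters left out ...]
.float64(0.074), np.float64(0.114)]
[-0.34  0.87  1.44] [np.float64(0.114), np.float64(0.129), np.float64(0.16)]
[-0.34  0.73  1.4 ] [np.float64(0.033), np.float64(0.051), np.float64(0.096)]
stick 0.36 [0.54 1.89] [np.float64(-0.043), np.float64(-0.027), np.float64(-0.057)]
stick_lo 0.36 [0.74 1.93] [np.float64(-0.053), np.float64(-0.056), np.float64(-0.035)]
loupe 0.32 [0.6  1.73] [np.float64(-0.081), np.float64(-0.064), np.float64(-0.071)]
loupe_lo 0.32 [0.75 1.77] [np.float64(-0.039), np.float64(-0.04), np.float64(-0.02)]
stamp 0.29 [0.67 1.57] [np.float64(-0.086), np.float64(-0.079), np.float64(-0.064)]
stampgrab 0.03 [0.74 1.74] [np.float64(-0.011), np.float64(0.002), np.float64(0.019)]
```

Request:
step_arm([
  {"dx":0.045,"dy":-0.03,"dz":0,"rx":0,"ry":0,"rz":9},
  {"dx":0.09,"dy":-0.06,"dz":0,"rx":0,"ry":0,"rz":18},
  {"dx":0.135,"dy":-0.09,"dz":0,"rx":0,"ry":0,"rz":27},
  {"dx":0.18,"dy":-0.12,"dz":0,"rx":0,"ry":0,"rz":36},
  {"dx":0.22,"dy":-0.145,"dz":0,"rx":0,"ry":0,"rz":45},
])

```text
time: 16.65
position: [0.5131, 0.1011, 0.1197]
tool_rot: [0.923, 0.384, -0.001, 0.0]
ft_force: [-0.1, 1.0, -0.3]
grip_width: 0.0177
```

```bash
python3 go.py 0.399 0.27 0.10 -86.5;python3 -c "
from h import *
o=telemetry.get_obs();print(o['joint_torque'].round(1))"
```

```text
t 16.65 pos [0.5131 0.1011 0.1197] jaw -44.9 grip 0.0177 F [-0.1  1.  -0.3] q [-0.02  0.58  1.79 -0.    0.77  0.77]
d [ 0.0392 -0.2     0.0197] r [ 0.   0.1 41.6] len 0.205
[ -2.9 -39.1 -10.5   0.    0.3  -1.2]
```

Request:
step_arm([
  {"dx":0.008,"dy":-0.04,"dz":0,"rx":0,"ry":0,"rz":9},
  {"dx":0.016,"dy":-0.08,"dz":0,"rx":0,"ry":0,"rz":18},
  {"dx":0.024,"dy":-0.12,"dz":0,"rx":0,"ry":0,"rz":27},
  {"dx":0.032,"dy":-0.16,"dz":0,"rx":0,"ry":0,"rz":36},
  {"dx":0.039,"dy":-0.195,"dz":0,"rx":0,"ry":0,"rz":41.6},
])

```text
time: 17.27
position: [0.4003, 0.267, 0.1183]
tool_rot: [1.0, 0.029, -0.003, 0.001]
ft_force: [0.3, -0.2, 0.7]
grip_width: 0.0176
```

Request:
step_arm([
  {"dx":0,"dy":-0.005,"dz":0,"rx":0,"ry":0,"rz":0},
  {"dx":0,"dy":-0.005,"dz":0,"rx":0,"ry":0,"rz":0},
  {"dx":0,"dy":-0.005,"dz":0,"rx":0,"ry":0,"rz":0},
  {"dx":0,"dy":-0.005,"dz":0,"rx":0,"ry":0,"rz":0},
  {"dx":0,"dy":-0.005,"dz":0,"rx":0,"ry":0,"rz":0},
])

```text
time: 17.9
position: [0.4005, 0.2715, 0.1183]
tool_rot: [1.0, 0.029, -0.003, 0.001]
ft_force: [-0.2, 0.0, 0.5]
grip_width: 0.0178
```

```bash
python3 go.py 0.399 0.27 0.04 -86.5;python3 -c "
from h import *
o=telemetry.get_obs();print(o['joint_torque'].round(1))
c=viewer.camera('wrist');cv2.imwrite('pics/wrist8.png',c['img'])"
```

```text
t 17.90 pos [0.4005 0.2715 0.1183] jaw -86.7 grip 0.0178 F [-0.2  0.   0.5] q [ 0.36  0.55  1.89 -0.    0.71  1.88]
d [-0.0011  0.0012  0.0783] r [ 0.1  0.3 -0.2] len 0.078
[ -0.  -36.5  -9.4   0.   -0.1  -0. ]
```

View pics/wrist8.png

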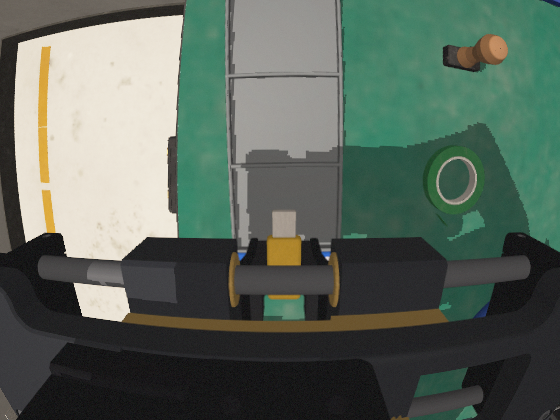

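```bash
python3 - <<'E'
from h import *
c=viewer.camera('wrist')
for n,px in dict(div1L=(232,166),div1R=(343,164),div2L=(230,75),div2R=(344,75),endL=(237,249),endR=(338,246),farL=(228,5),farR=(344,5)).items():
    print(n,plane(c,*px,.011,True).round(4))
E
```

```text
div1L [0.4366 0.3135 0.011 ]
div1R [0.4431 0.2276 0.011 ]
div2L [0.5072 0.3181 0.011 ]
div2R [0.5124 0.2317 0.011 ]
endL [0.368  0.3083 0.011 ]
endR [0.3752 0.2248 0.011 ]
farL [0.5653 0.3238 0.011 ]
farR [0.5707 0.234  0.011 ]
```

Request:
step_arm([
  {"dx":-0.001,"dy":0.002,"dz":0.025,"rx":0.1,"ry":0.3,"rz":0},
  {"dx":-0.001,"dy":0.002,"dz":0.05,"rx":0.1,"ry":0.3,"rz":0},
  {"dx":-0.001,"dy":0.002,"dz":0.075,"rx":0.1,"ry":0.3,"rz":0},
  {"dx":-0.001,"dy":0.002,"dz":0.085,"rx":0.1,"ry":0.3,"rz":0},
  {"dx":-0.001,"dy":0.002,"dz":0.088,"rx":0.1,"ry":0.3,"rz":0},
])

```text
time: 18.62
position: [0.3989, 0.2693, 0.0301]
tool_rot: [1.0, 0.029, -0.0, 0.0]
ft_force: [0.4, -0.9, -0.8]
grip_width: 0.0178
```

```bash
python3 go.py 0.3995 0.2695 0.0243 -86.5
```

```text
t 18.62 pos [0.3989 0.2693 0.0301] jaw -86.7 grip 0.0178 F [ 0.4 -0.9 -0.8] q [ 0.36  0.72  1.94 -0.    0.48  1.87]
d [ 0.0006 -0.0001  0.0058] r [ 0.   0.1 -0.2] len 0.006
```

Request:
step_arm([
  {"dx":0,"dy":0,"dz":0.003,"rx":0,"ry":0,"rz":0},
  {"dx":0,"dy":0,"dz":0.0055,"rx":0,"ry":0,"rz":0},
  {"dx":0,"dy":0,"dz":0.006,"rx":0,"ry":0,"rz":0},
  {"dx":0,"dy":0,"dz":0.006,"rx":0,"ry":0,"rz":0},
  {"dx":0,"dy":0,"dz":0.006,"rx":0,"ry":0,"rz":0},
])

```text
time: 19.25
position: [0.399, 0.2694, 0.0242]
tool_rot: [1.0, 0.029, -0.0, 0.0]
ft_force: [0.8, -0.0, 0.5]
grip_width: 0.018
```

Request:
step_arm([
  {"dx":0,"dy":0,"dz":0,"rx":0,"ry":0,"rz":0},
  {"dx":0,"dy":0,"dz":0,"rx":0,"ry":0,"rz":0},
  {"dx":0,"dy":0,"dz":0,"rx":0,"ry":0,"rz":0},
  {"dx":0,"dy":0,"dz":-0.03,"rx":0,"ry":0,"rz":0},
  {"dx":0,"dy":0,"dz":-0.08,"rx":0,"ry":0,"rz":0},
], gripper=0.45)

```text
time: 19.88
position: [0.398, 0.2689, 0.1038]
tool_rot: [1.0, 0.029, -0.002, 0.001]
ft_force: [0.4, 0.8, 0.1]
grip_width: 0.0389
```

```bash
python3 go.py 0.4495 -0.1177 0.11 -90;python3 -c "
from h import *
c=viewer.camera('wrist');cv2.imwrite('pics/wrist9.png',c['img'])"
```

```text
t 19.88 pos [0.398  0.2689 0.1038] jaw -86.7 grip 0.0389 F [0.4 0.8 0.1] q [ 0.36  0.57  1.91 -0.    0.67  1.87]
d [ 0.0293  0.3889 -0.0058] r [0.1 0.3 3.3] len 0.390
```

View pics/wrist9.png

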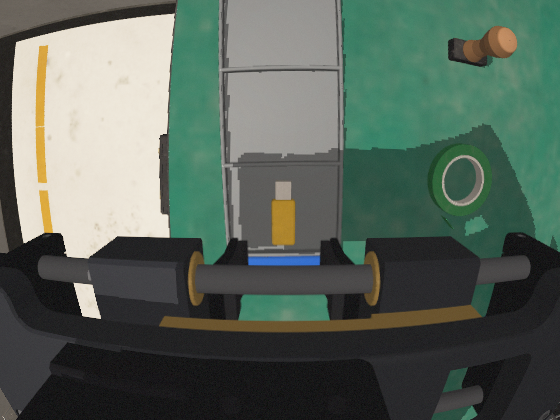

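Request:
step_arm([
  {"dx":0.004,"dy":0.06,"dz":-0.006,"rx":0,"ry":0,"rz":1},
  {"dx":0.009,"dy":0.12,"dz":-0.006,"rx":0,"ry":0,"rz":2},
  {"dx":0.013,"dy":0.18,"dz":-0.006,"rx":0,"ry":0,"rz":3},
  {"dx":0.018,"dy":0.24,"dz":-0.006,"rx":0,"ry":0,"rz":3},
  {"dx":0.022,"dy":0.3,"dz":-0.006,"rx":0,"ry":0,"rz":3},
], gripper=0.75)

```text
time: 20.55
position: [0.4407, -0.0298, 0.1152]
tool_rot: [1.0, 0.003, 0.004, -0.001]
ft_force: [0.8, -0.1, 0.0]
grip_width: 0.0646
```

```bash
python3 go.py 0.4495 -0.1177 0.08 -90
```

```text
t 20.55 pos [ 0.4407 -0.0298  0.1152] jaw -89.7 grip 0.0646 F [ 0.8 -0.1  0. ] q [-0.32  0.51  2.    0.01  0.62  1.23]
d [0.008  0.088  0.0351] r [-0.1 -0.4  0.3] len 0.095
```

Request:
step_arm([
  {"dx":0.004,"dy":0.045,"dz":0.01,"rx":0,"ry":-0.4,"rz":0},
  {"dx":0.008,"dy":0.088,"dz":0.02,"rx":0,"ry":-0.4,"rz":0},
  {"dx":0.008,"dy":0.088,"dz":0.03,"rx":0,"ry":-0.4,"rz":0},
  {"dx":0.008,"dy":0.088,"dz":0.035,"rx":0,"ry":-0.4,"rz":0},
  {"dx":0.008,"dy":0.088,"dz":0.035,"rx":0,"ry":-0.4,"rz":0},
])

```text
time: 21.18
position: [0.4485, -0.1162, 0.0797]
tool_rot: [1.0, 0.004, -0.001, -0.002]
ft_force: [0.4, 0.8, 0.9]
grip_width: 0.065
```

```bash
python3 go.py 0.4495 -0.1177 0.03 -90;python3 -c "
from h import *
c=viewer.camera('wrist');cv2.imwrite('pics/wrist10.png',c['img'])"
```

```text
t 21.18 pos [ 0.4485 -0.1162  0.0797] jaw -89.6 grip 0.0650 F [0.4 0.8 0.9] q [-0.5   0.61  1.96  0.    0.57  1.06]
d [0.001  0.0017 0.0497] r [-0.2  0.1  0.4] len 0.050
```

View pics/wrist10.png

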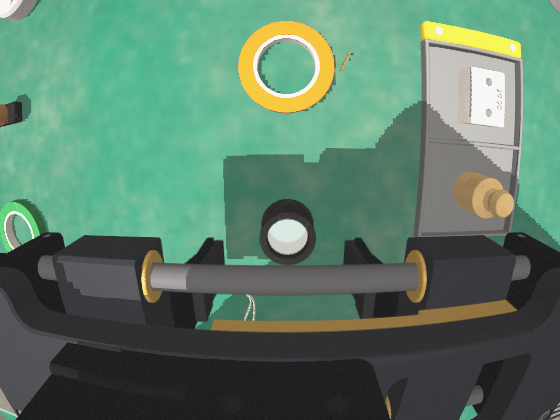

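Loupe (288,232) sits centred between the fingers. In the yellow tray the block (484,97) and the upright weight (483,195) are in their compartments. Descend and grasp.

Request:
step_arm([
  {"dx":0.001,"dy":0.002,"dz":0.015,"rx":0,"ry":0,"rz":0},
  {"dx":0.001,"dy":0.002,"dz":0.03,"rx":0,"ry":0,"rz":0},
  {"dx":0.001,"dy":0.002,"dz":0.045,"rx":0,"ry":0,"rz":0},
  {"dx":0.001,"dy":0.002,"dz":0.05,"rx":0,"ry":0,"rz":0},
  {"dx":0.001,"dy":0.002,"dz":0.05,"rx":0,"ry":0,"rz":0},
])

```text
time: 21.85
position: [0.4496, -0.1179, 0.0295]
tool_rot: [1.0, 0.004, -0.001, -0.002]
ft_force: [-0.2, 0.1, -0.5]
grip_width: 0.0653
```

Request:
step_arm([
  {"dx":0,"dy":0,"dz":0,"rx":0,"ry":0,"rz":0},
  {"dx":0,"dy":0,"dz":0,"rx":0,"ry":0,"rz":0},
  {"dx":0,"dy":0,"dz":0,"rx":0,"ry":0,"rz":0},
  {"dx":0,"dy":0,"dz":0,"rx":0,"ry":0,"rz":0},
  {"dx":0,"dy":0,"dz":0,"rx":0,"ry":0,"rz":0},
], gripper=0.2, force=12)

```text
time: 22.48
position: [0.4498, -0.118, 0.0297]
tool_rot: [1.0, 0.004, -0.001, -0.002]
ft_force: [1.1, -0.3, 3.4]
grip_width: 0.0367
```

```bash
python3 go.py 0.4745 0.274 0.11 -86.5
```

```text
t 22.48 pos [ 0.4498 -0.118   0.0297] jaw -89.6 grip 0.0367 F [ 1.1 -0.3  3.4] q [-0.5   0.71  1.98  0.    0.45  1.06]
d [ 0.0275 -0.392  -0.0791] r [-0.2  0.1 -3.1] len 0.401
```

Request:
step_arm([
  {"dx":0,"dy":0,"dz":-0.04,"rx":0,"ry":0,"rz":0},
  {"dx":0.002,"dy":-0.04,"dz":-0.08,"rx":0,"ry":0,"rz":0},
  {"dx":0.006,"dy":-0.09,"dz":-0.08,"rx":0,"ry":0,"rz":-1},
  {"dx":0.01,"dy":-0.14,"dz":-0.08,"rx":0,"ry":0,"rz":-2},
  {"dx":0.014,"dy":-0.2,"dz":-0.08,"rx":0,"ry":0,"rz":-3},
])

```text
time: 23.1
position: [0.4628, 0.083, 0.1106]
tool_rot: [1.0, 0.029, -0.0, -0.002]
ft_force: [0.8, 0.7, -0.3]
grip_width: 0.0369
```

```bash
python3 go.py 0.4745 0.274 0.10 -86.5
```

```text
t 23.10 pos [0.4628 0.083  0.1106] jaw -86.6 grip 0.0369 F [ 0.8  0.7 -0.3] q [-0.06  0.55  1.93  0.    0.66  1.45]
d [ 0.0229 -0.1899  0.0111] r [-0.2  0.  -0.1] len 0.192
```

Request:
step_arm([
  {"dx":0.006,"dy":-0.05,"dz":0,"rx":0,"ry":0,"rz":0},
  {"dx":0.012,"dy":-0.1,"dz":0,"rx":0,"ry":0,"rz":0},
  {"dx":0.018,"dy":-0.15,"dz":0,"rx":0,"ry":0,"rz":0},
  {"dx":0.023,"dy":-0.19,"dz":0.01,"rx":0,"ry":0,"rz":0},
  {"dx":0.023,"dy":-0.19,"dz":0.02,"rx":0,"ry":0,"rz":0},
])

```text
time: 23.72
position: [0.4747, 0.2767, 0.0909]
tool_rot: [1.0, 0.032, 0.001, -0.002]
ft_force: [-0.1, -0.1, -0.3]
grip_width: 0.0371
```

```bash
python3 go.py 0.4745 0.274 0.0333 -86.5;python3 -c "
from h import *
c=viewer.camera('wrist');cv2.imwrite('pics/wrist11.png',c['img'])"
```

```text
t 23.73 pos [0.4747 0.2767 0.0909] jaw -86.4 grip 0.0371 F [-0.1 -0.1 -0.3] q [0.32 0.65 1.75 0.   0.74 1.83]
d [-0.0004  0.0029  0.0576] r [-0.2 -0.1  0.1] len 0.058
```

View pics/wrist11.png

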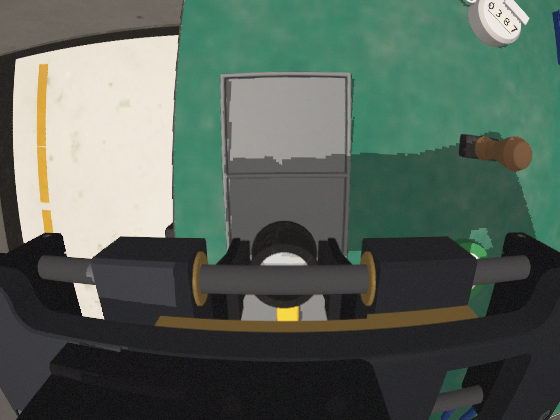

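Request:
step_arm([
  {"dx":0,"dy":0.003,"dz":0.02,"rx":-0.2,"ry":0,"rz":0},
  {"dx":0,"dy":0.003,"dz":0.038,"rx":-0.2,"ry":0,"rz":0},
  {"dx":0,"dy":0.003,"dz":0.052,"rx":-0.2,"ry":0,"rz":0},
  {"dx":0,"dy":0.003,"dz":0.057,"rx":-0.2,"ry":0,"rz":0},
  {"dx":0,"dy":0.003,"dz":0.0575,"rx":-0.2,"ry":0,"rz":0},
])

```text
time: 24.4
position: [0.4733, 0.2712, 0.032]
tool_rot: [1.0, 0.03, -0.001, 0.001]
ft_force: [-0.0, 0.8, 1.2]
grip_width: 0.0367
```

```bash
python3 go.py 0.4745 0.274 0.0331 -86.5
```

```text
t 24.40 pos [0.4733 0.2712 0.032 ] jaw -86.5 grip 0.0367 F [-0.   0.8  1.2] q [ 0.32  0.75  1.77 -0.    0.62  1.83]
d [ 0.0013 -0.0028 -0.0011] r [ 0.1  0.2 -0. ] len 0.003
```

On the floor (force small, 1.2 N). Release and lift.

Request:
step_arm([
  {"dx":0,"dy":0,"dz":-0.0005,"rx":0,"ry":0,"rz":0},
  {"dx":0,"dy":0,"dz":-0.0005,"rx":0,"ry":0,"rz":0},
  {"dx":0,"dy":0,"dz":-0.0005,"rx":0,"ry":0,"rz":0},
  {"dx":0,"dy":0,"dz":-0.03,"rx":0,"ry":0,"rz":0},
  {"dx":0,"dy":0,"dz":-0.08,"rx":0,"ry":0,"rz":0},
], gripper=0.65)

```text
time: 25.02
position: [0.4723, 0.2709, 0.1114]
tool_rot: [1.0, 0.03, -0.004, 0.001]
ft_force: [0.5, 0.3, 0.4]
grip_width: 0.0564
```

```bash
python3 go.py 0.5445 0.126 0.13 -90;python3 -c "
from h import *
c=viewer.camera('wrist');cv2.imwrite('pics/wrist12.png',c['img'])"
```

```text
t 25.02 pos [0.4723 0.2709 0.1114] jaw -86.5 grip 0.0564 F [0.5 0.3 0.4] q [ 0.32  0.61  1.74 -0.    0.79  1.83]
d [ 0.0632  0.149  -0.0187] r [0.2 0.4 3.5] len 0.163
```

View pics/wrist12.png

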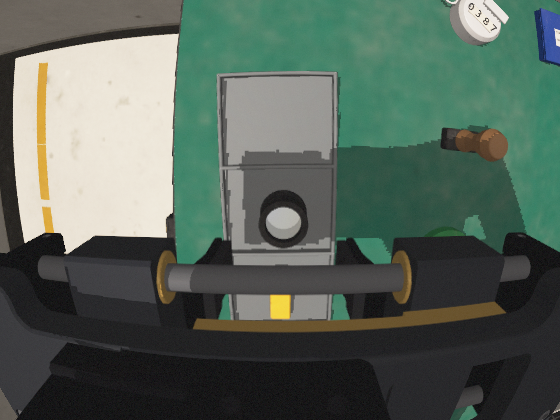

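Request:
step_arm([
  {"dx":0.0,"dy":0.03,"dz":-0.015,"rx":0,"ry":0,"rz":1},
  {"dx":0.01,"dy":0.07,"dz":-0.02,"rx":0,"ry":0,"rz":2},
  {"dx":0.022,"dy":0.11,"dz":-0.02,"rx":0,"ry":0,"rz":3},
  {"dx":0.022,"dy":0.149,"dz":-0.02,"rx":0,"ry":0.4,"rz":3.5},
  {"dx":0.022,"dy":0.149,"dz":-0.02,"rx":0,"ry":0.4,"rz":3.5},
], gripper=0.75)

```text
time: 25.7
position: [0.5076, 0.123, 0.1382]
tool_rot: [1.0, -0.002, 0.006, -0.0]
ft_force: [-0.7, 0.8, 0.7]
grip_width: 0.0655
```

```bash
cat > cf.py <<'E'
from h import *
def cloudf(c):
    K=c["K"];v,u=np.mgrid[:420,:560];x=(u-K[0,2])/K[0,0];y=(v-K[1,2])/K[1,1];r=np.hypot(x,y)+1e-9
    D=c["depth"];s=np.tan(r)/r;P=np.stack([x*s*D,y*s*D,D],-1);return (P-c["t"])@c["R"]
def e(c,P,n,x,y,r,z0,z1):
    k=(c["depth"]>0)&(np.hypot(P[...,0]-x,P[...,1]-y)<r)&(P[...,2]>z0)&(P[...,2]<z1)
    X=P[k]
    if len(X)<3: return print(n,len(X))
    a=np.percentile(X,1,0);b=np.percentile(X,99,0);print(n,len(X),a.round(4),b.round(4),((a+b)/2)[:2].round(4))
E
python3 - <<'E'
from cf import *
c=viewer.camera('wrist');cv2.imwrite('pics/wrist13.png',c['img']);P=cloudf(c)
e(c,P,"handle",.544,.126,.035,.045,.06);e(c,P,"top",.544,.126,.035,.058,.072);e(c,P,"foot",.544,.126,.04,.008,.016)
E
python3 go.py 0.5445 0.126 0.047 -90
```

```text
handle 333 [0.5339 0.1157 0.0526] [0.5572 0.1382 0.06  ] [0.5455 0.1269]
top 662 [0.5363 0.1179 0.0581] [0.555  0.1365 0.0639] [0.5456 0.1272]
foot 297 [0.5368 0.1101 0.0085] [0.5548 0.1437 0.0137] [0.5458 0.1269]
t 25.75 pos [0.5073 0.1242 0.1382] jaw -90.1 grip 0.0653 F [-0.5  0.  -0.8] q [0.03 0.54 1.79 0.   0.79 1.6 ]
d [ 0.036  -0.0017  0.0917] r [-0.1 -0.7 -0.1] len 0.099
```

View pics/wrist13.png

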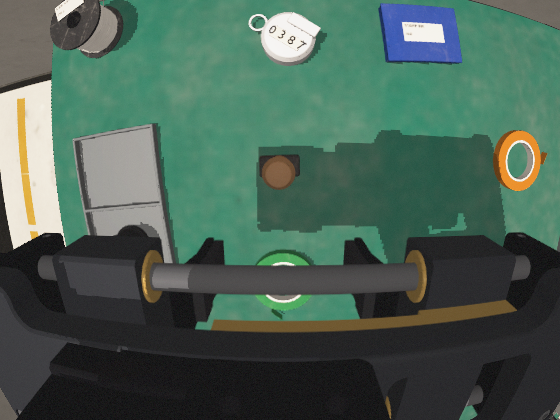

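Request:
step_arm([
  {"dx":0.019,"dy":-0.001,"dz":0,"rx":0,"ry":-0.7,"rz":0},
  {"dx":0.037,"dy":-0.003,"dz":0.01,"rx":0,"ry":-0.7,"rz":0},
  {"dx":0.037,"dy":-0.003,"dz":0.04,"rx":0,"ry":-0.7,"rz":0},
  {"dx":0.037,"dy":-0.003,"dz":0.075,"rx":0,"ry":-0.7,"rz":0},
  {"dx":0.037,"dy":-0.003,"dz":0.09,"rx":0,"ry":-0.7,"rz":0},
])

```text
time: 26.38
position: [0.544, 0.1285, 0.0469]
tool_rot: [1.0, -0.0, -0.002, -0.001]
ft_force: [-0.7, -0.4, 0.0]
grip_width: 0.0652
```

```bash
python3 go.py 0.5455 0.127 0.047 -90
```

```text
t 26.38 pos [0.544  0.1285 0.0469] jaw -90.0 grip 0.0652 F [-0.7 -0.4  0. ] q [0.03 0.73 1.73 0.   0.68 1.6 ]
d [ 0.0015  0.0015 -0.0001] r [-0.1  0.2 -0. ] len 0.002
```

Request:
step_arm([
  {"dx":0.0015,"dy":0.0015,"dz":0,"rx":0,"ry":0.2,"rz":0},
  {"dx":0.0015,"dy":0.0015,"dz":0,"rx":0,"ry":0.2,"rz":0},
  {"dx":0.0015,"dy":0.0015,"dz":0,"rx":0,"ry":0.2,"rz":0},
  {"dx":0.0015,"dy":0.0015,"dz":0,"rx":0,"ry":0.2,"rz":0},
  {"dx":0.0015,"dy":0.0015,"dz":0,"rx":0,"ry":0.2,"rz":0},
], gripper=0.1, force=15)

```text
time: 27.0
position: [0.5458, 0.127, 0.0474]
tool_rot: [1.0, -0.0, 0.001, -0.001]
ft_force: [0.3, -1.2, 0.3]
grip_width: 0.0234
```

Request:
step_arm([
  {"dx":0,"dy":0,"dz":0,"rx":0,"ry":0,"rz":0},
  {"dx":0,"dy":0,"dz":0,"rx":0,"ry":0,"rz":0},
  {"dx":0,"dy":0,"dz":-0.02,"rx":0,"ry":0,"rz":0},
  {"dx":0,"dy":0,"dz":-0.05,"rx":0,"ry":0,"rz":0},
  {"dx":0,"dy":0,"dz":-0.05,"rx":0,"ry":0,"rz":0},
])

```text
time: 27.62
position: [0.5473, 0.127, 0.0993]
tool_rot: [1.0, -0.0, 0.003, -0.001]
ft_force: [0.9, -0.1, -1.0]
grip_width: 0.0237
```

```bash
python3 go.py 0.5454 0.2785 0.097 -86.5
```

```text
t 27.62 pos [0.5473 0.127  0.0993] jaw -90.0 grip 0.0237 F [ 0.9 -0.1 -1. ] q [0.03 0.65 1.71 0.   0.78 1.6 ]
d [-0.0021 -0.1515  0.0025] r [-0.1 -0.3 -3.5] len 0.152
```

Request:
step_arm([
  {"dx":0,"dy":-0.04,"dz":0,"rx":0,"ry":-0.3,"rz":-1},
  {"dx":-0.001,"dy":-0.08,"dz":0,"rx":0,"ry":-0.3,"rz":-2},
  {"dx":-0.002,"dy":-0.12,"dz":0,"rx":0,"ry":-0.3,"rz":-3},
  {"dx":-0.002,"dy":-0.1515,"dz":0,"rx":0,"ry":-0.3,"rz":-3.5},
  {"dx":-0.002,"dy":-0.1515,"dz":0.01,"rx":0,"ry":-0.3,"rz":-3.5},
])

```text
time: 28.25
position: [0.5453, 0.2807, 0.0889]
tool_rot: [0.999, 0.032, 0.001, -0.001]
ft_force: [-0.7, -0.2, -0.4]
grip_width: 0.0235
```

```bash
python3 go.py 0.5454 0.2785 0.0506 -86.5;python3 -c "
from h import *
c=viewer.camera('wrist');cv2.imwrite('pics/wrist14.png',c['img'])"
```

```text
t 28.25 pos [0.5453 0.2807 0.0889] jaw -86.4 grip 0.0235 F [-0.7 -0.2 -0.4] q [0.29 0.71 1.58 0.   0.85 1.8 ]
d [-0.0001  0.0023  0.0383] r [-0.1 -0.1  0.1] len 0.038
```

View pics/wrist14.png

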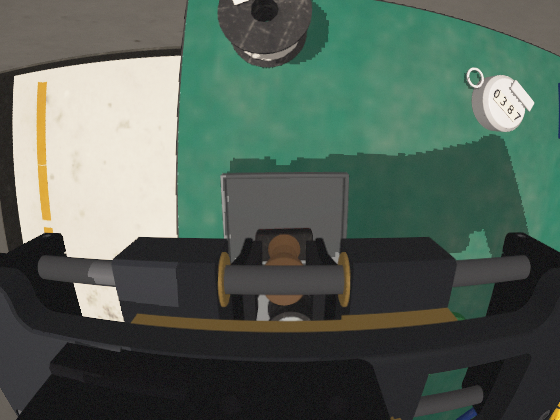

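Request:
step_arm([
  {"dx":0,"dy":0.002,"dz":0.012,"rx":0,"ry":0,"rz":0},
  {"dx":0,"dy":0.002,"dz":0.024,"rx":0,"ry":0,"rz":0},
  {"dx":0,"dy":0.002,"dz":0.034,"rx":0,"ry":0,"rz":0},
  {"dx":0,"dy":0.002,"dz":0.037,"rx":0,"ry":0,"rz":0},
  {"dx":0,"dy":0.002,"dz":0.037,"rx":0,"ry":0,"rz":0},
])

```text
time: 28.92
position: [0.5438, 0.2759, 0.0504]
tool_rot: [1.0, 0.031, -0.002, 0.0]
ft_force: [-1.2, -2.2, 3.7]
grip_width: 0.0234
```

```bash
python3 go.py 0.5454 0.2785 0.0506 -86.5
```

```text
t 28.93 pos [0.5438 0.2759 0.0504] jaw -86.4 grip 0.0234 F [-1.2 -2.2  3.7] q [0.29 0.77 1.6  0.   0.78 1.79]
d [ 0.0017 -0.0025 -0.0002] r [0.  0.2 0.1] len 0.003
```

Contact with the floor (3.7 N). Release and lift.

Request:
step_arm([
  {"dx":0,"dy":0,"dz":-0.0005,"rx":0,"ry":0.2,"rz":0},
  {"dx":0,"dy":0,"dz":-0.0005,"rx":0,"ry":0.2,"rz":0},
  {"dx":0,"dy":0,"dz":-0.0005,"rx":0,"ry":0.2,"rz":0},
  {"dx":0,"dy":0,"dz":-0.0005,"rx":0,"ry":0.2,"rz":0},
  {"dx":0,"dy":0,"dz":-0.0005,"rx":0,"ry":0.2,"rz":0},
], gripper=0.6)

```text
time: 29.55
position: [0.5439, 0.276, 0.0508]
tool_rot: [1.0, 0.031, 0.0, 0.0]
ft_force: [0.3, -0.8, -0.7]
grip_width: 0.0514
```

Request:
step_arm([
  {"dx":0,"dy":0,"dz":-0.02,"rx":0,"ry":0,"rz":0},
  {"dx":0,"dy":0,"dz":-0.05,"rx":0,"ry":0,"rz":0},
  {"dx":0,"dy":0,"dz":-0.09,"rx":0,"ry":0,"rz":0},
  {"dx":0,"dy":0,"dz":-0.11,"rx":0,"ry":0,"rz":0},
  {"dx":0,"dy":0,"dz":-0.11,"rx":0,"ry":0,"rz":0},
])

```text
time: 30.18
position: [0.545, 0.2765, 0.1627]
tool_rot: [1.0, 0.031, 0.002, -0.0]
ft_force: [-0.1, 0.2, -0.3]
grip_width: 0.052
```

```bash
python3 go.py 0.40 0.09 0.2 -90;python3 -c "
from h import *
c=viewer.camera('wrist');cv2.imwrite('pics/wrist15.png',c['img'])"
```

```text
t 30.18 pos [0.545  0.2765 0.1627] jaw -86.4 grip 0.0520 F [-0.1  0.2 -0.3] q [ 0.29  0.6   1.54 -0.    0.99  1.8 ]
d [-0.1562  0.1771 -0.0381] r [-0.  -0.3  3.6] len 0.239
```

View pics/wrist15.png

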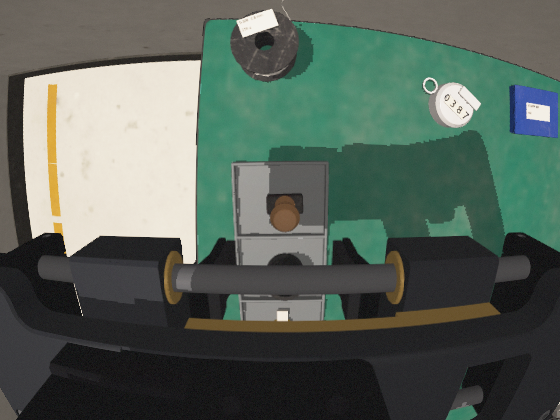

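Stamp is upright in the last compartment (285,210). Back off to (0.40, 0.09, 0.2) for an overall check of both trays.

Request:
step_arm([
  {"dx":-0.03,"dy":0.035,"dz":-0.02,"rx":0,"ry":0,"rz":1},
  {"dx":-0.06,"dy":0.07,"dz":-0.038,"rx":0,"ry":0,"rz":2},
  {"dx":-0.09,"dy":0.105,"dz":-0.038,"rx":0,"ry":0,"rz":3},
  {"dx":-0.125,"dy":0.14,"dz":-0.038,"rx":0,"ry":0,"rz":3.6},
  {"dx":-0.156,"dy":0.177,"dz":-0.038,"rx":0,"ry":0,"rz":3.6},
])

```text
time: 30.85
position: [0.397, 0.0889, 0.1979]
tool_rot: [1.0, 0.0, -0.001, 0.0]
ft_force: [-0.0, -0.3, 0.7]
grip_width: 0.0521
```

Request:
step_arm([
  {"dx":0,"dy":0.03,"dz":0,"rx":0,"ry":0,"rz":0},
  {"dx":0,"dy":0.08,"dz":0,"rx":0,"ry":0,"rz":0},
  {"dx":0,"dy":0.09,"dz":0,"rx":0,"ry":0,"rz":0},
  {"dx":0,"dy":0.09,"dz":0,"rx":0,"ry":0,"rz":0},
  {"dx":0,"dy":0.09,"dz":0,"rx":0,"ry":0,"rz":0},
])

```text
time: 31.48
position: [0.3964, -0.0, 0.1974]
tool_rot: [1.0, 0.001, -0.002, -0.0]
ft_force: [0.6, 0.0, -0.4]
grip_width: 0.0521
```

```bash
python3 - <<'E'
from cf import *
c=viewer.camera('wrist');cv2.imwrite('pics/wrist16.png',c['img']);P=cloudf(c)
e(c,P,"stamp top",.545,.277,.03,.055,.08);e(c,P,"stamp foot",.545,.277,.032,.012,.02)
e(c,P,"loupe",.4745,.272,.03,.031,.045);e(c,P,"stick",.404,.269,.03,.009,.02)
e(c,P,"block",.547,-.257,.03,.018,.03);e(c,P,"weight",.476,-.257,.025,.03,.06);e(c,P,"amber",.557,-.114,.04,.009,.02)
e(c,P,"green",.445,.125,.045,.009,.02);e(c,P,"counter",.63,.12,.05,.015,.04)
t=viewer.camera('top');cv2.imwrite('pics/top16.png',t['img']);s=viewer.camera('scene');cv2.imwrite('pics/scene16.png',s['img'])
E
```

```text
stamp top 280 [0.5324 0.2637 0.0553] [0.5541 0.2827 0.0667] [0.5433 0.2732]
stamp foot 166 [0.5337 0.2583 0.0121] [0.5524 0.2905 0.0199] [0.543  0.2744]
loupe 352 [0.4569 0.2535 0.0311] [0.49   0.2868 0.037 ] [0.4735 0.2701]
stick 314 [0.3782 0.2593 0.0091] [0.4234 0.2775 0.0124] [0.4008 0.2684]
block 677 [ 0.5274 -0.2723  0.0183] [ 0.5668 -0.2419  0.0235] [ 0.5471 -0.2571]
weight 484 [ 0.464  -0.2643  0.0304] [ 0.4906 -0.2425  0.0535] [ 0.4773 -0.2534]
amber 1506 [ 0.5282 -0.1459  0.0092] [ 0.5871 -0.087   0.0126] [ 0.5577 -0.1164]
green 1367 [0.4095 0.0951 0.0092] [0.4668 0.1523 0.0123] [0.4381 0.1237]
counter 0
```

View pics/wrist16.png

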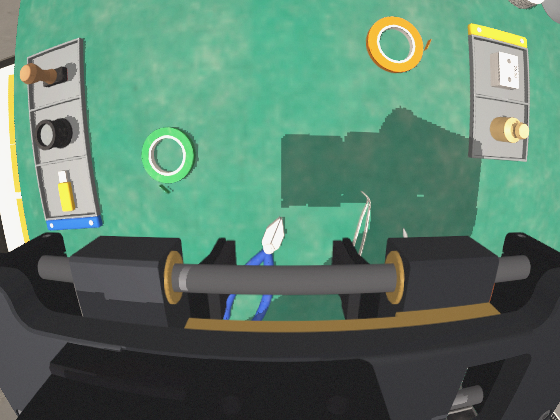

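View pics/top16.png

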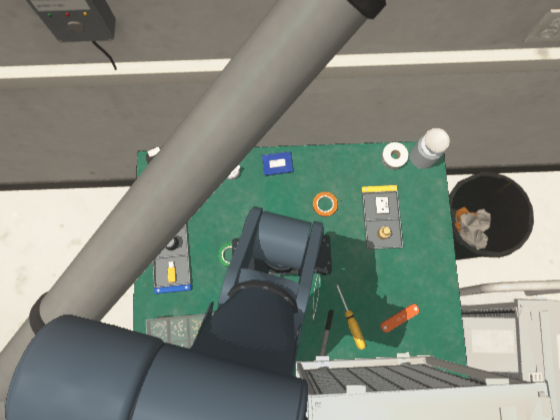

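```bash
python3 -c "
from h import *
print(robot.hand_in())"
```

```text
the job is handed in; nothing more can be done
None
```

Both kits are made up and the job was handed in at about 32 s of the 128 s limit. The stick, loupe and stamp are in the blue-end tray and the block and weight in the yellow-end tray, all upright.

- **Position:** the last wrist-camera check put every part within about 5 mm of its compartment centre.
- **Height:** tops read as expected: stick 12 mm, loupe 37 mm, block 23 mm and weight about 53 mm. The stamp read about 67 mm against an ideal 70 mm. The depth points cover only part of its round top, and it read about 64 mm the same way on the bare table.
- **Bystanders:** the amber tape is where I first measured it, and the green tape showed no displacement. The counter was out of view in the last check, but it looked undisturbed in the picture just before and was never approached.
- **Lamp tube:** the depth images suggested the grey lamp tube over the bench overlaps the elbow's path. No force or tracking error appeared, so I went on, watching the forces. The highest contact force I saw was under 5 N.
- **Tray position:** the blue-tray position differed by up to 3 mm between cameras, and I used the mean.

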